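# Fetch the pen tray from behind the pots for glazing

### The job

The pen tray lying at the back of the crate is wanted for glazing: first clear the three pots that stand in front of it onto the bare wooden bat at the side, all three standing there upright, without moving or knocking over the small jar already on it; then put the pen tray centred and flat on the banding wheel. After that put every pot back upright in the middle of the bare part of the tile it came from (white on blue, red on green, dark on amber), since the tile shows the glaze it is to get, and let go of everything; no pot may tip over on the way.

Things in the scene. Friction and masses are not known exactly. Their poses are not given: they have to be found in the camera images.
- pot_white_c (a point): Off-white unglazed pot, plain straight cylinder, open top: 58 mm across, 116 mm high, wall 5 mm, 0.3 kg. Point: its centre, half-way up (58 mm above its foot). Starts on the blue tile. Neighbouring pots in the row are only about 10 mm away to the sides (tile y), so take it across tile x, some 30 mm below the rim, where the gripper's body stays above the neighbours.
- pot_red_c (a point): Brick-red unglazed pot, round belly (62 mm across, 20 to 40 mm above its foot) and straight neck 44 mm across from 62 mm up to the rim, foot 48 mm, open top, 112 mm high, wall 5 mm, 0.3 kg. Point: its centre, half-way up (56 mm above its foot). Starts on the green tile. Take it by the neck, some 30 mm below the rim, across tile x.
- pot_dark_c (a point): Dark brown unglazed pot, narrow foot (48 mm across up to 34 mm) widening to a straight upper part 56 mm across from 54 mm up to the rim, open top, 120 mm high, wall 5 mm, 0.3 kg. Point: its centre, half-way up (60 mm above its foot). Starts on the amber tile. Take it some 30 mm below the rim, across tile x.
- pen_tray_c (a point): Low pinkish slab-built clay pen tray, an open trough 58 mm wide (x) x 170 long (y) x 38 high, wall 6 mm, 0.3 kg. Point: its centre, half-way up (19 mm above its underside). Starts on the crate's floor (8 mm above the table) along its far side, some 10 mm behind the row of pots, about 35 mm free behind it to the rim. Grasp across the 58 mm; the tall pots leave no room for that until moved.
- tile_blue: Tile with blue glazed end, fixed. Origin: underside, below the centre of its bare buff 64 x 64 mm square, where the pot stands; top 7 mm above. The glazed end (40 mm more) lies on its -x side, near the robot. y runs along the row: three tiles 70 mm apart, order varies. They lie on the 8 mm floor of a fixed plywood crate (226 x 290 mm, rim 22 mm high) that shares their yaw.
- tile_green: Tile with green glazed end, fixed in the crate, otherwise like the blue one; place of the red pot. Origin and axes as for the blue tile.
- tile_amber: Tile with amber-yellow glazed end, fixed in the crate, otherwise like the blue one; place of the dark pot. Origin and axes as for the blue tile.
- bat: Bare pale wooden throwing bat, a square board 220 x 220 mm, 12 mm thick, fixed on the table to one side of the crate (left or right varies). Origin: centre of its underside; top 12 mm above. x and y run along its edges. This is the side area: any free spots on it will do.
- jar_c (a point): Small closed glaze jar with red lid, 42 mm across, 52 mm high, 0.1 kg, standing on the bat towards its far (+x) edge. Point: its centre, half-way up (26 mm). It stays where it is.
- wheel: Banding wheel (decorating turntable) on the table, on the other side of the crate from the bat: dark cast foot and flat round aluminium head 200 mm across, its top 70 mm above the table. The head turns with a little friction (about 0.1 N m); how it is turned does not matter. Origin: on the turning axis, at table height.

How it is judged:
By the outcome, as a careful person would: the job done as asked, in the order asked, and still so for the second after the job is handed in, with the robot touching nothing.
It also fails if it takes over 144 s, if anything falls off the work surface, if the arm or the gripper's body presses on something with over 40 N, if the wrist force passes 120 N, or if a joint passes its speed limit or range.

### The arm

A 6-joint arm with a two-finger parallel gripper is mounted at the origin on the work surface. World frame = base frame: x ahead of the robot, y to its left, z up, the work surface at z = 0. Lengths are in mm, angles in rad, forces in N, time in s.
With the tool pointing down it reaches from about 350 to 875 mm from the base axis. Payload 4.2 kg.
Tool frame: the origin (TCP) lies where the fingers leave the gripper's body, on its centre line; the fingertips stand 73 mm ahead of it and the grasp point (between the pads) lies 54 mm ahead of it; z points along the fingers, y is the direction in which the jaws open and shut (so a half turn about z gives the same grasp; the last joint's range is limited). The gripper opens to 85 mm and grips with 20 to 120 N. Pads are 22 mm wide; open, the fingers measure 114 mm over their backs; the gripper's body (76 mm by 85 mm) begins 54 mm behind the grasp point. The pads swing forward as they close: fully open they stand 13 mm farther back than shut.
Start: joints at [-1.054, 0.385, 0.008, 0, -1.194, -0.259], TCP at [159.363, -604.32, 303.912] pointing down, gripper open.
Joint ranges: [-3.14, 3.14], [-1.21, 2.06], [-1.07, 1.41], [-3.16, 2.05], [-2.99, -0.16], [-3.1, 3.1]. Speed limits (rad/s): [2.79, 2.79, 3.14, 3.14, 3.14, 3.14].

### API

Orientations are given as a unit quaternion [x, y, z, w].
In Python, from bench import arm gives the robot as it stands.
- The arm moves only by the tool apply_moves, never from a script. Its argument "increments" is a list that holds one entry, the list of rows, each a list of 7 numbers: the shift along the tool's x, y, z scaled (see below), then the turn, a rotation vector about the tool's x, y, z scaled (see below), then the gripper's target within -1 to 1 (fully open at 1, half-way at 0, shut at -1). A call has 1 to 10 rows; each row is the pose to reach, as a shift and turn from the pose commanded when the call began, along the tool's axes at that moment; what a row does not reach only later rows make up. The controller multiplies each number of a shift by 100 mm and each number of a turn by 0.5 rad. A row lasts 1/10 s, in which the tool goes at most 50 mm and 8.59 degrees, less where a joint would pass 70% of its speed; a pose out of reach is approached as far as the arm can. A call with a number of a shift or a turn outside -1 to 1 is refused whole. A call with a gripper value outside its range is refused whole. The fingers move at their own pace and stop on an object; the grip force is fixed at half the most. Time passes only in rows, so rows that repeat a pose let the fingers close. It gives the time, the measured TCP pose, the force and the opening at its end, in the units of the state.
- arm.read_state(): the state, without advancing time (a new reading comes with each control period).
- arm.get_image(name): name is "side" or "top"; returns a dict with "img" (480x640x3 uint8, red, green, blue), "fx", "fy", "cx", "cy" (pixels), "pose" (4x4, takes a point from camera to world coordinates). Camera axes: x right, y up, looking along -z (the intrinsics and any distortion apply to the point x, -y, -z); pixel columns grow to the right and rows downward; lengths in mm; the calibration is good to about 2 mm. A picture is of the moment at which its call begins. There is no depth.
- arm.job_done(): hands the job in, once; it reports no verdict.
Trained networks look in a picture, given as the dict that the camera call returned (one of the last four; its "shot" number tells which), for a name from the list of things; names that differ only in an ending like _2 or _b are one class to them, and where a whole thing is asked for, a point or a joint stands for the part that bears it (a point fixed in the world has none). Each returns a list of dicts, best first, with "conf" (0 to 1); they miss things now and then, are a little off and sometimes report something else, mostly with a low value. They report only what shows in the picture. A call takes as long as a camera call.
- arm.outline_of(label, picture): "pixels" (480x640 bool, what is visible of it) and "box" ([centre column, centre row, width, height] in pixels, round what is visible of it).
- arm.mark_of(label, picture): "at" ([column, row] in pixels: a listed point, or the origin of a listed thing).
The state is a dict: "clock": time; "joints": joint angles; "joint_vel": joint speeds; "joint_efforts": joint torques, N m; "position": TCP position; "ee_rot": TCP orientation; "contact_force": force on the tool from outside, world axes, zero at the start; "wrist_torque": the same for the moment, N m; "gripper_width": finger opening in mm.
Only numpy, scipy, OpenCV 4.12 (cv2) and the standard library are available. Lean on these libraries where they do the work, as an engineer would, in place of code of your own. Each camera call takes 0.05 s, during which the arm holds its last target.

## Working session

There is one attempt and no reset: what is moved stays moved. The work goes in short steps, Python scripts to look and compute and a tool call to move; the robot and the scene stay as the last step left them, time stands still between calls to the robot, and variables do not carry over. Pictures are saved under pics/ and viewed, and the job is handed in when it is done.

Besides the shell and the picture viewer there is one more tool, called as name([rows], argument=value, ...), one row to a line, values as JSON. apply_moves: Moves the arm, as the interface text tells. Shifts and turns lie within -1 to 1; 1 stands for 100 mm of shift or 0.5 rad of turn. Its arguments: {"type":"object","properties":{"increments":{"type":"array"}},"required":["increments"]}

```bash
ls; mkdir -p pics
cat > h.py <<'E'
from bench import arm
import numpy as np, cv2
def shot(n,f):
    p=arm.get_image(n); cv2.imwrite('pics/'+f,cv2.cvtColor(p['img'],cv2.COLOR_RGB2BGR)); return p
def ray(p,uv):
    T=np.array(p['pose']); d=np.array([(uv[0]-p['cx'])/p['fx'],-(uv[1]-p['cy'])/p['fy'],-1.])
    return T[:3,3],T[:3,:3]@d
def atz(p,uv,z):
    o,d=ray(p,uv); return o+d*(z-o[2])/d[2]
def proj(p,X):
    T=np.array(p['pose']); c=T[:3,:3].T@(np.array(X,float)-T[:3,3])
    return [p['cx']-p['fx']*c[0]/c[2], p['cy']+p['fy']*c[1]/c[2]]
E
python3 - <<'E'
from h import *
s=arm.read_state(); print(s)
L={'pot_white_c':73,'pot_red_c':71,'pot_dark_c':75,'pen_tray_c':27,'tile_blue':8,'tile_green':8,'tile_amber':8,'bat':0,'jar_c':38,'wheel':0}
for n in('top','side'):
    p=shot(n,n+'0.png'); print(n,{k:v for k,v in p.items() if k not in('img',)})
    for l,z in L.items():
        m=arm.mark_of(l,p)
        print(l,[(np.round(a['at'],1).tolist(),round(a['conf'],2),atz(p,a['at'],z).round(1).tolist()) for a in m[:2]])
E
```

```text
pics
{'clock': 0.0, 'joints': array([-1.05440259e+00,  3.85554921e-01,  6.60641780e-03, -5.11159167e-04,
       -1.19399869e+00, -2.58614419e-01]), 'joint_vel': array([ 1.31002005e-03, -2.11020708e-05,  2.73195902e-04,  5.06981047e-04,
       -1.72575576e-03, -1.82020195e-03]), 'joint_efforts': array([-2.77625850e-04, -3.92285728e+01,  1.88398200e+01,  4.18623358e+00,
       -4.66725411e-03, -9.69663176e-07]), 'position': array([ 159.25697945, -603.91966813,  302.81299873]), 'ee_rot': array([-1.28439498e-01,  9.91716735e-01,  1.08546002e-03, -1.86447579e-04]), 'contact_force': array([ 0.25892517, -0.02106856,  0.25631294]), 'wrist_torque': array([0.01950056, 0.04410844, 0.0265536 ]), 'gripper_width': 85.48522825969322}
top {'fx': 609.0343596612336, 'fy': 609.0343596612336, 'cx': 315.213854505698, 'cy': 235.5708733520333, 'pose': array([[ 1.92245430e-02,  9.89616053e-01, -1.42444670e-01,
         3.63185165e+02],
       [-9.99804015e-01,  1.97018620e-02,  1.94112993e-03,
        -4.98500347e+00],
       [ 4.72739857e-03,  1.42379436e-01,  9.89800863e-01,
         1.45706374e+03],
    
[... 1106 characters left out ...]
],
       [ 0.00000000e+00,  0.00000000e+00,  0.00000000e+00,
         1.00000000e+00]]), 'shot': 2}
pot_white_c [([316.5, 276.5], 0.72, [545.5, 100.0, 73.0])]
pot_red_c [([327.8, 233.5], 0.77, [529.4, -49.3, 71.0]), ([316.5, 299.1], 0.46, [541.8, 162.5, 71.0])]
pot_dark_c [([320.3, 254.8], 0.91, [541.6, 32.9, 75.0])]
pen_tray_c [([290.2, 259.5], 0.55, [610.9, -8.6, 27.0])]
tile_blue [([314.9, 300.5], 0.93, [549.7, 99.8, 8.0])]
tile_green [([324.7, 256.5], 0.96, [536.4, -46.6, 8.0])]
tile_amber [([320.2, 273.5], 0.65, [543.4, 13.9, 8.0])]
bat [([316.4, 411.3], 0.66, [531.3, 354.6, 0.0])]
jar_c [([280.8, 398.2], 0.79, [587.5, 359.4, 38.0])]
wheel [([333.5, 192.4], 0.75, [525.9, -345.0, 0.0])]
```

View pics/top0.png

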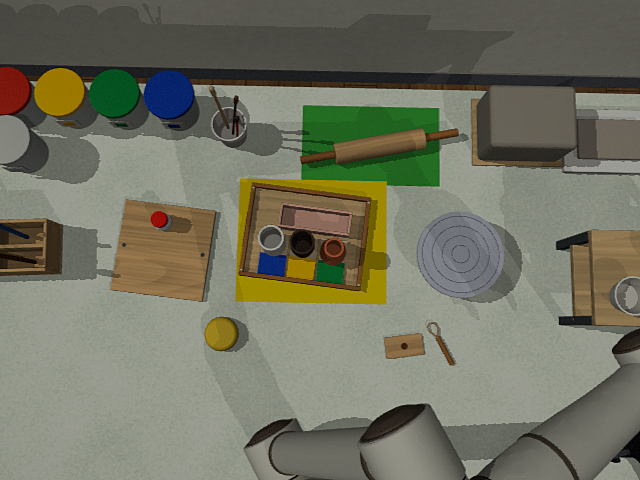

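View pics/side0.png

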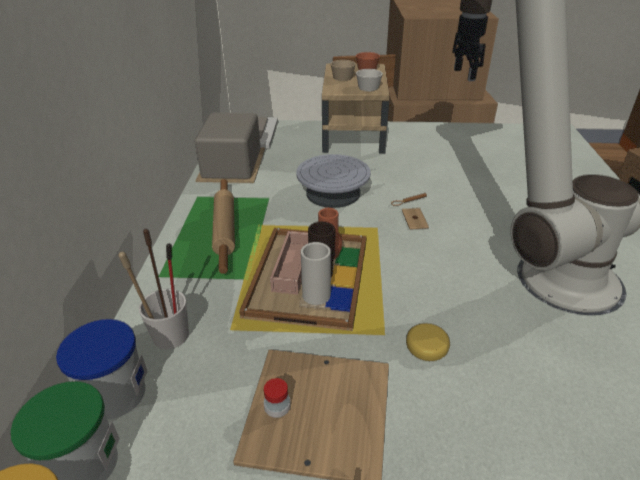

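The top view shows the bat at the left (163,250) with the jar at (160,219). The crate is in the middle, with white (271,240), dark (302,243) and red (333,249) pots, and the tray behind at (316,220). The wheel is at the right (460,254). Everything in the crate is yawed slightly clockwise, so I'll refine the poses next.

```bash
cat >> h.py <<'E'
def tri(a,b):
    o1,d1=a;o2,d2=b
    A=np.stack([d1,-d2],1);t=np.linalg.lstsq(A,o2-o1,rcond=None)[0]
    q1=o1+d1*t[0];q2=o2+d2*t[1];return (q1+q2)/2,np.linalg.norm(q1-q2)
E
python3 - <<'E'
from h import *
for n in('top','side'):
    p=shot(n,n+'1.png'); im=p['img']
    c=im[170:310,230:395] if n=='top' else im[200:330,230:390]
    cv2.imwrite('pics/z%s1.png'%n,cv2.cvtColor(cv2.resize(c,None,fx=4.5,fy=4.2,interpolation=cv2.INTER_CUBIC),cv2.COLOR_RGB2BGR))
    hsv=cv2.cvtColor(im,cv2.COLOR_RGB2HSV)
    box=(slice(240,300),slice(250,350)) if n=='top' else (slice(235,320),slice(320,370))
    for nm,lo,hi in(('blue',(105,150,80),(130,255,255)),('amber',(18,170,120),(30,255,255)),('green',(50,120,50),(80,255,255))):
        m=np.zeros(im.shape[:2],np.uint8); m[box]=cv2.inRange(hsv,lo,hi)[box]
        k,lab,st,ce=cv2.connectedComponentsWithStats(m)
        i=1+np.argmax(st[1:,4]); mm=(lab==i)
        v,u=np.nonzero(mm)
        P=np.array([atz(p,(a,b),15)[:2] for a,b in zip(u,v)])
        r=cv2.minAreaRect(P.astype(np.float32))
        print(n,nm,st[i],P.mean(0).round(1),[np.round(x,1) for x in r])
    for l in ('pen_tray_c','bat','jar_c','wheel','pot_white_c','pot_red_c','pot_dark_c'):
        o=arm.outline_of(l,p)
        for a in o[:2]:
            m=a['pixels'];v,u=np.nonzero(m)
            z=dict(pen_tray_c=46,bat=12,jar_c=64,wheel=70).get(l,131)
            P=np.array([atz(p,(x,y),z)[:2] for x,y in zip(u,v)])
            r=cv2.minAreaRect(P.astype(np.float32))
            print(n,l,round(a['conf'],2),np.round(a['box'],1),P.mean(0).round(1),[np.round(x,1).tolist() for x in r])
E
```

```text
top blue [258 252  28  24 502] [498.8  95.6] [array([500.7,  94.5]), array([62.5, 49.3]), np.float64(83.8)]
top amber [ 250  277  100   23 1628] [437.7  42.7] [array([444.9,  27.1]), array([ 51.9, 234.2]), np.float64(1.1)]
top green [316 260  29  24 514] [483.2 -44.1] [array([484.9, -44.3]), array([63.1, 49.6]), np.float64(83.7)]
top pen_tray_c 0.83 [314.6 221.1  71.3  32.2] [604.4  -6.4] [[604.2, -5.5], [169.2, 63.7], 83.2]
top bat 0.88 [163.6 251.2 107.8 102.6] [527.8 353. ] [[530.8, 352.4], [227.3, 224.6], 84.3]
top jar_c 0.74 [161.2 223.1  19.2  22.8] [591.9 349.4] [[593.1, 349.0], [52.1, 40.5], 46.8]
top jar_c 0.71 [334.1 260.4  34.2  46.2] [486.1 -43.3] [[506.6, -46.0], [61.8, 99.5], 83.6]
top wheel 0.98 [460.9 253.3  89.1  92.3] [ 526.7 -341.1] [[526.7, -342.9], [197.0, 200.6], 45.4]
top pot_white_c 0.85 [271.1 239.3  31.1  32.6] [542.2  87.8] [[542.4, 87.2], [69.1, 55.9], 46.0]
top pot_red_c 0.81 [334.1 251.6  25.5  21.6] [520.5 -46.6] [[520.2, -46.7], [52.8, 54.6], 46.1]
top pot_red_c 0.42 [269.9 238.8  28.1  31.7] [542.8  87.8] [[542.4, 89.4], [66.7, 61.6], 1.5]
top pot_dar
[... 575 characters left out ...]
27.5], [222.2, 68.0], 89.2]
side bat 0.69 [311.  414.2 157.  130.8] [525.4 371.3] [[529.3, 358.0], [224.6, 220.0], 84.1]
side jar_c 0.84 [276.8 397.6  27.5  42.2] [590.8 376.8] [[590.2, 375.7], [39.6, 72.4], 8.3]
side wheel 0.66 [333.3 180.9  72.   58.1] [ 526.1 -299.9] [[522.4, -300.9], [196.6, 281.3], 5.3]
side pot_white_c 0.64 [344.5 255.   23.4  20.6] [485.2 107.7] [[483.9, 105.9], [56.4, 43.1], 74.5]
side pot_white_c 0.63 [315.9 273.8  31.6  58.8] [542.9 154.2] [[544.7, 151.2], [55.9, 174.7], 2.5]
side pot_red_c 0.62 [329.1 231.4  25.6  46.9] [520.1   3.9] [[524.1, 25.0], [45.0, 171.8], 5.6]
side pot_dark_c 0.67 [320.5 248.2  26.6  49.8] [535.8  41.4] [[538.9, 73.8], [53.2, 167.3], 1.8]
```

View pics/ztop1.png

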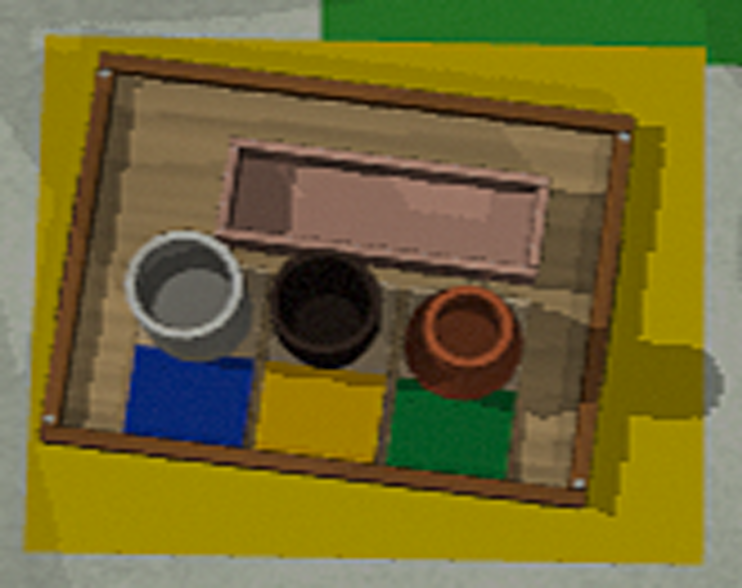

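View pics/zside1.png

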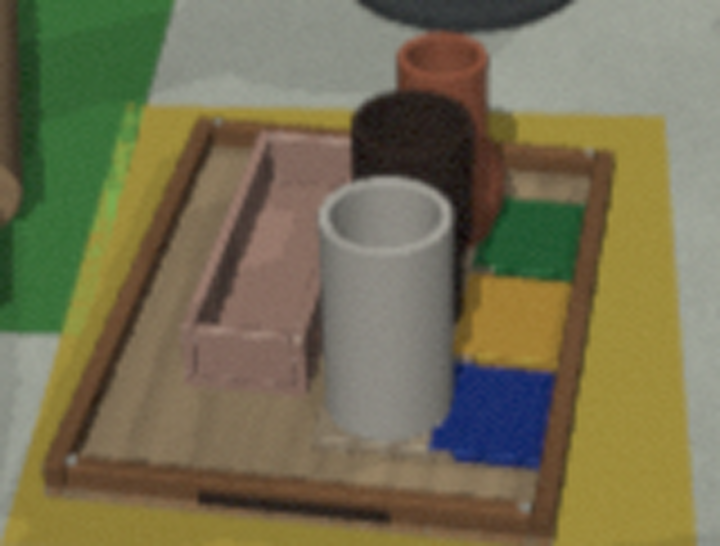

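Run:
```python
from h import *
pt=arm.get_image('top');ps=arm.get_image('side')
def T(x,y): return (230+x/4.5-.39, 170+y/4.2-.38)
def S(x,y): return (230+x/4.5-.39, 200+y/4.2-.38)
ct=[(105,73),(624,136),(580,484),(48,419)]
cs=[(71,461),(218,122),(594,154),(527,508)]
A=np.array([atz(pt,T(*c),22)[:2] for c in ct]);B=np.array([atz(ps,S(*c),22)[:2] for c in cs])
for M in(A,B):
    print(M.round(1).tolist(),M.mean(0).round(1)); d=np.roll(M,-1,0)-M
    print(np.linalg.norm(d,axis=1).round(1),np.arctan2(d[:,1],d[:,0]).round(3))
for n,a,b,z in(('white',(185,285),(387,215),131),('dark',(326.5,309),(413,128),135),('red',(468,327),(443,61),127)):
    x,e=tri(ray(pt,T(*a)),ray(ps,S(*b)))
    print(n,atz(pt,T(*a),z).round(1),atz(ps,S(*b),z).round(1),x.round(1),e.round(1))
```

```text
[[684.8, 144.3], [653.6, -133.6], [454.5, -111.9], [485.6, 167.5]] [569.6  16.6]
[279.7 200.3 281.1 200.6] [-1.682  3.033  1.46  -0.116]
[[683.9, 145.9], [653.4, -132.5], [451.9, -109.7], [484.0, 167.5]] [568.3  17.8]
[280.1 202.8 279.1 201. ] [-1.68   3.029  1.455 -0.108]
white [547.8  90.1 131. ] [547.   92.3 131. ] [547.6  90.2 129.5] 0.9
dark [536.   20.7 135. ] [539.2  28.7 135. ] [538.2  20.7 129.1] 2.8
red [528.9 -48.6 127. ] [528.6 -42.2 127. ] [529.2 -48.7 122.8] 0.6
```

```bash
cat > plan.py <<'E'
# usage: plan.py x y z yaw(of tool y) [n calls per 90mm]; prints the scaled tool-axis deltas per call from the commanded pose (not stored)
import json,sys,os,numpy as np
F='cmd.json'
def load(): return json.load(open(F)) if os.path.exists(F) else [159.363,-604.32,303.912,1.8284]
def step(c,sx,sy,sz,tz):
    x,y,z,p=c; Y=np.array([np.cos(p),np.sin(p)]);X=np.array([-Y[1],Y[0]])
    d=100*(sx*X+sy*Y); return [x+d[0],y+d[1],z-100*sz,p-0.5*tz]
def rel(c,t):
    p=c[3];Y=np.array([np.cos(p),np.sin(p)]);X=np.array([-Y[1],Y[0]]);d=np.array(t[:2])-c[:2]
    return np.array([d@X/100,d@Y/100,-(t[2]-c[2])/100,-(t[3]-p)/.5])
if __name__=='__main__':
    a=sys.argv
    if a[1]=='did':   # record executed end-of-call deltas
        c=load()
        v=json.loads(a[2])
        for r in v: c=step(c,*r)
        json.dump(c,open(F,'w'));
        if len(a)<4: print('cmd',np.round(c,2)); sys.exit()
        a=[0]+a[3:]
    else: a=a[0:1]+a[1:]
    t=[float(v) for v in a[1:5]]; c=load(); print('cmd',np.round(c,3))
    n=max(1,int(np.ceil(np.abs(rel(c,t)).max()/0.98)))
    for k in range(n):
        tk=np.array(c)+(np.array(t)-c)/(n-k); r=np.round(rel(c,tk),2); print((r+0).tolist()); c=step(c,*r)
    print('end',np.round(c,2))
E
python3 plan.py 547.3 91.2 260 3.0284
```

```text
cmd [ 159.363 -604.32   303.912    1.828]
[-0.92, 0.96, 0.07, -0.4]
[-1.09, 0.75, 0.07, -0.4]
[-1.22, 0.52, 0.07, -0.4]
[-1.3, 0.27, 0.08, -0.4]
[-1.33, 0.01, 0.07, -0.4]
[-1.3, -0.26, 0.08, -0.4]
end [547.14  91.12 259.91   3.03]
```

```bash
sed -i 's|n=max(1,.*|R=rel(c,t); n=max(1,int(np.ceil(max(np.hypot(R[0],R[1])/.99 if abs(R[3])>.05 else abs(R[:2]).max()/.99,abs(R[2]),abs(R[3])))))|' plan.py; python3 plan.py 547.3 91.2 260 3.0284
```

```text
cmd [ 159.363 -604.32   303.912    1.828]
[-0.61, 0.64, 0.05, -0.27]
[-0.69, 0.55, 0.05, -0.27]
[-0.76, 0.45, 0.05, -0.27]
[-0.82, 0.34, 0.05, -0.27]
[-0.85, 0.23, 0.05, -0.26]
[-0.88, 0.12, 0.05, -0.27]
[-0.89, 0.0, 0.05, -0.26]
[-0.88, -0.12, 0.04, -0.27]
[-0.85, -0.23, 0.05, -0.26]
end [547.32  91.29 259.91   3.03]
```

apply_moves([
  [[-0.3,0.32,0.02,-0.13,0,0,1],[-0.61,0.64,0.05,0,0,-0.27,1],[-0.61,0.64,0.05,0,0,-0.27,1]],
])

```text
clock: 2.3
position: [202.2, -521.6, 297.2]
ee_rot: [-0.198, 0.98, 0.003, -0.0]
contact_force: [0.3, -0.4, -0.5]
gripper_width: 85.2
```

apply_moves([
  [[-0.35,0.28,0.02,0,0,-0.13,1],[-0.69,0.55,0.05,0,0,-0.27,1],[-0.69,0.55,0.05,0,0,-0.27,1],[-0.69,0.55,0.05,0,0,-0.27,1]],
])

```text
clock: 2.7
position: [245.3, -449.4, 294.6]
ee_rot: [-0.262, 0.965, -0.001, 0.0]
contact_force: [-0.4, -0.6, -0.8]
gripper_width: 85.7
```

```bash
python3 plan.py did '[[-0.61,0.64,0.05,-0.27],[-0.69,0.55,0.05,-0.27]]'; python3 -c "
from h import *
s=arm.read_state();print(s['position'],s['ee_rot'],s['joints'])"
```

```text
cmd [ 244.75 -449.68  293.91    2.1 ]
[ 245.32791239 -449.43266166  294.59281185] [-2.61579929e-01  9.65181561e-01 -6.73982665e-04  2.03007249e-04] [-7.53575925e-01  1.99411462e-01 -2.80300947e-01  4.08249746e-04
 -1.08972348e+00 -2.88091403e-01]
```

Tracking is good. Continuing.

apply_moves([
  [[-0.38,0.22,0.02,0,0,-0.13,1],[-0.76,0.45,0.05,0,0,-0.27,1],[-0.76,0.45,0.05,0,0,-0.27,1]],
])

```text
clock: 3.0
position: [288.8, -370.7, 289.0]
ee_rot: [-0.327, 0.945, 0.0, 0.0]
contact_force: [-0.2, 0.1, 0.9]
gripper_width: 85.5
```

apply_moves([
  [[-0.41,0.17,0.02,0,0,-0.13,1],[-0.82,0.34,0.05,0,0,-0.27,1],[-0.82,0.34,0.05,0,0,-0.27,1]],
])

```text
clock: 3.3
position: [333.1, -293.7, 284.1]
ee_rot: [-0.39, 0.921, -0.0, 0.0]
contact_force: [-0.7, -1.0, 0.5]
gripper_width: 85.4
```

apply_moves([
  [[-0.42,0.12,0.02,0,0,-0.13,1],[-0.85,0.23,0.05,0,0,-0.26,1],[-0.85,0.23,0.05,0,0,-0.26,1]],
])

```text
clock: 3.6
position: [376.4, -217.0, 279.1]
ee_rot: [-0.449, 0.893, -0.0, 0.0]
contact_force: [0.6, -0.6, 0.3]
gripper_width: 85.2
```

apply_moves([
  [[-0.44,0.06,0.02,0,0,-0.13,1],[-0.88,0.12,0.05,0,0,-0.27,1],[-0.88,0.12,0.05,0,0,-0.27,1]],
])

```text
clock: 3.9
position: [419.9, -139.5, 274.1]
ee_rot: [-0.508, 0.861, -0.0, 0.0]
contact_force: [-0.7, -0.0, -0.5]
gripper_width: 85.4
```

apply_moves([
  [[-0.44,0.0,0.02,0,0,-0.13,1],[-0.89,0.0,0.05,0,0,-0.26,1],[-0.89,0.0,0.05,0,0,-0.26,1]],
])

```text
clock: 4.2
position: [463.4, -61.8, 268.9]
ee_rot: [-0.563, 0.827, -0.0, 0.0]
contact_force: [0.9, -0.6, 0.6]
gripper_width: 85.4
```

apply_moves([
  [[-0.44,-0.06,0.02,0,0,-0.13,1],[-0.88,-0.12,0.04,0,0,-0.27,1],[-0.88,-0.12,0.04,0,0,-0.27,1]],
])

```text
clock: 4.5
position: [507.2, 15.5, 264.7]
ee_rot: [-0.617, 0.787, -0.0, 0.0]
contact_force: [0.4, -0.5, 0.1]
gripper_width: 85.2
```

apply_moves([
  [[-0.42,-0.12,0.02,0,0,-0.13,1],[-0.85,-0.23,0.05,0,0,-0.26,1],[-0.85,-0.23,0.05,0,0,-0.26,1],[-0.85,-0.23,0.05,0,0,-0.26,1]],
])

```text
clock: 4.9
position: [547.5, 90.0, 259.3]
ee_rot: [-0.665, 0.747, 0.0, -0.001]
contact_force: [0.4, -0.0, 0.1]
gripper_width: 85.7
```

```bash
python3 plan.py did '[[-0.76,0.45,0.05,-0.27],[-0.82,0.34,0.05,-0.27],[-0.85,0.23,0.05,-0.26],[-0.88,0.12,0.05,-0.27],[-0.89,0,0.05,-0.26],[-0.88,-0.12,0.04,-0.27],[-0.85,-0.23,0.05,-0.26]]' 547.3 91.2 152 3.0284; python3 -c "
from h import *
s=arm.read_state();print(s['clock'],s['position'],s['ee_rot'],s['joints'])
p=shot('side','s2.png');q=shot('top','t2.png')
"
```

```text
cmd [547.32   91.29  259.912   3.028]
[0.0, 0.0, 0.54, 0.0]
[0.0, 0.0, 0.54, 0.0]
end [547.32  91.29 151.91   3.03]
4.9 [547.54673315  90.01284346 259.28264486] [-6.65167207e-01  7.46693908e-01  2.28018186e-04 -8.61600038e-04] [ 4.55064863e-01  3.03886415e-01 -2.31630230e-01  2.88601428e-05
 -1.03706203e+00 -5.70439737e-01]
```

View pics/s2.png

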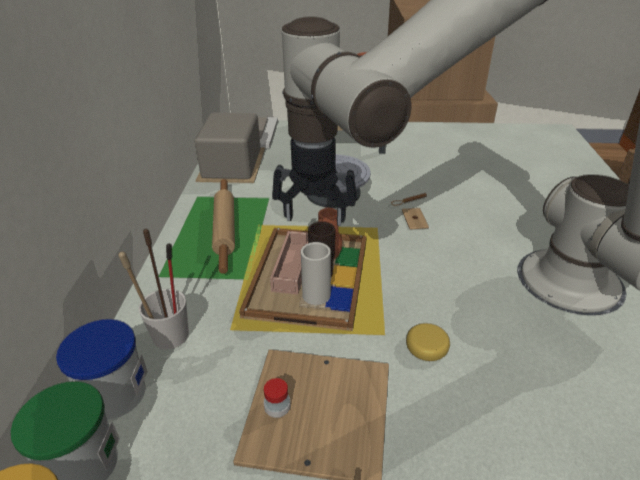

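Gripper fingers at (283,213)/(343,215) straddle the white pot, rim at (316,251). Descending.

apply_moves([
  [[0,0,0.2,0,0,0,1],[0,0,0.4,0,0,0,1],[0,0,0.54,0,0,0,1]],
])

```text
clock: 5.3
position: [546.3, 89.3, 205.2]
ee_rot: [-0.665, 0.747, 0.0, -0.001]
contact_force: [-0.2, 0.1, -0.7]
gripper_width: 85.7
```

apply_moves([
  [[0,0,0.14,0,0,0,1],[0,0,0.28,0,0,0,1],[0,0,0.42,0,0,0,1],[0,0,0.54,0,0,0,1],[0,0,0.54,0,0,0,1]],
])

```text
clock: 5.8
position: [546.1, 89.9, 150.6]
ee_rot: [-0.665, 0.747, 0.001, -0.002]
contact_force: [-0.3, -0.6, -0.2]
gripper_width: 85.3
```

apply_moves([
  [[0,0,0,0,0,0,0.5],[0,0,0,0,0,0,0.2],[0,0,0,0,0,0,0],[0,0,0,0,0,0,-1],[0,0,0,0,0,0,-1],[0,0,0,0,0,0,-1]],
])

```text
clock: 6.4
position: [547.7, 91.5, 153.1]
ee_rot: [-0.666, 0.746, -0.0, 0.001]
contact_force: [-1.7, -0.5, 5.9]
gripper_width: 56.1
```

```bash
python3 plan.py did '[[0,0,0.54,0],[0,0,0.54,0]]'; python3 -c "
from h import *
s=arm.read_state();print(s['clock'],s['position'],s['gripper_width'],s['contact_force'])
p=shot('side','s3.png');cv2.imwrite('pics/s3z.png',cv2.resize(p['img'][130:330,200:420,::-1],None,fx=3,fy=3))
"
```

```text
cmd [547.32  91.29 151.91   3.03]
6.4 [547.65069357  91.50832165 153.05797888] 56.06976046634013 [-1.67395593 -0.50502641  5.8750628 ]
```

View pics/s3z.png

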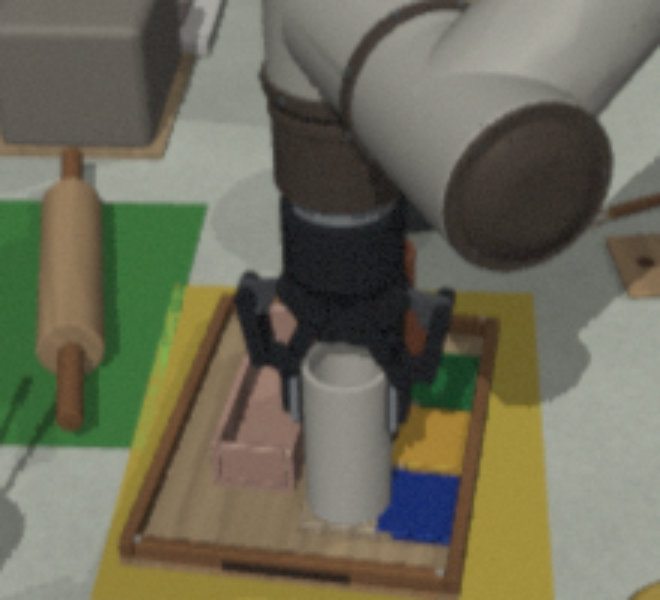

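Grip holds (56 mm width), pot upright in the jaws. Lift and carry to the far bat slot.

```bash
cp cmd.json c0.json; python3 plan.py did '[[0,0,-0.8,0],[0,0,-0.6,0]]' 492 428 292 3.0284; cp c0.json cmd.json
```

```text
cmd [547.32   91.29  291.912   3.028]
[-0.82, 0.23, 0.0, 0.0]
[-0.82, 0.23, 0.0, 0.0]
[-0.82, 0.23, 0.0, 0.0]
[-0.82, 0.24, 0.0, 0.0]
end [491.96 427.7  291.91   3.03]
```

apply_moves([
  [[0,0,-0.1,0,0,0,-1],[0,0,-0.3,0,0,0,-1],[0,0,-0.55,0,0,0,-1],[0,0,-0.8,0,0,0,-1]],
])

```text
clock: 6.85
position: [546.5, 91.3, 232.1]
ee_rot: [-0.666, 0.746, 0.001, -0.001]
contact_force: [1.3, -0.1, -2.7]
gripper_width: 55.8
```

apply_moves([
  [[0,0,-0.25,0,0,0,-1],[0,0,-0.48,0,0,0,-1],[0,0,-0.6,0,0,0,-1],[0,0,-0.6,0,0,0,-1]],
])

```text
clock: 7.25
position: [547.5, 91.6, 293.4]
ee_rot: [-0.666, 0.746, -0.0, 0.002]
contact_force: [0.5, -0.6, -2.4]
gripper_width: 56.0
```

apply_moves([
  [[-0.1,0.03,0,0,0,0,-1],[-0.34,0.1,0,0,0,0,-1],[-0.58,0.16,0,0,0,0,-1],[-0.82,0.23,0,0,0,0,-1]],
])

```text
clock: 7.65
position: [532.6, 176.5, 289.8]
ee_rot: [-0.666, 0.746, 0.001, -0.002]
contact_force: [0.3, -0.0, -2.9]
gripper_width: 56.0
```

apply_moves([
  [[-0.27,0.08,0,0,0,0,-1],[-0.54,0.15,0,0,0,0,-1],[-0.82,0.23,0,0,0,0,-1]],
])

```text
clock: 7.95
position: [518.8, 260.8, 289.6]
ee_rot: [-0.666, 0.746, 0.0, -0.002]
contact_force: [0.7, -0.1, -2.2]
gripper_width: 55.8
```

apply_moves([
  [[-0.27,0.08,0,0,0,0,-1],[-0.54,0.15,0,0,0,0,-1],[-0.82,0.23,0,0,0,0,-1]],
])

```text
clock: 8.25
position: [505.1, 344.9, 289.5]
ee_rot: [-0.666, 0.746, 0.0, -0.002]
contact_force: [0.3, -0.0, -2.6]
gripper_width: 55.8
```

apply_moves([
  [[-0.27,0.08,0,0,0,0,-1],[-0.52,0.15,0,0,0,0,-1],[-0.72,0.21,0,0,0,0,-1],[-0.82,0.24,0,0,0,0,-1],[-0.82,0.24,0,0,0,0,-1]],
])

```text
clock: 8.75
position: [491.1, 428.8, 290.6]
ee_rot: [-0.667, 0.745, -0.0, -0.001]
contact_force: [0.3, -0.5, -2.7]
gripper_width: 55.6
```

```bash
python3 plan.py did '[[0,0,-0.8,0],[0,0,-0.6,0],[-0.82,0.23,0,0],[-0.82,0.23,0,0],[-0.82,0.23,0,0],[-0.82,0.24,0,0]]' ; python3 -c "
from h import *
s=arm.read_state();print(s['clock'],s['position'],s['gripper_width'],s['contact_force'])
p=shot('side','s4.png');q=shot('top','t4.png')
print(proj(p,[492,428,12]),proj(q,[492,428,12]))
"
```

```text
cmd [491.96 427.7  291.91   3.03]
8.75 [491.11271276 428.84732429 290.57038202] 55.632504014144935 [ 0.2567595  -0.45674615 -2.7190101 ]
[np.float64(339.34535948188585), np.float64(449.848270492524)] [np.float64(131.28156122035978), np.float64(264.90694971113606)]
```

View pics/s4.png

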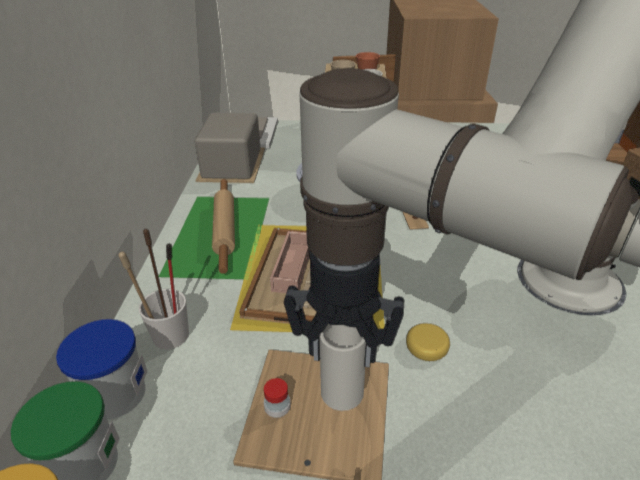

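View pics/t4.png

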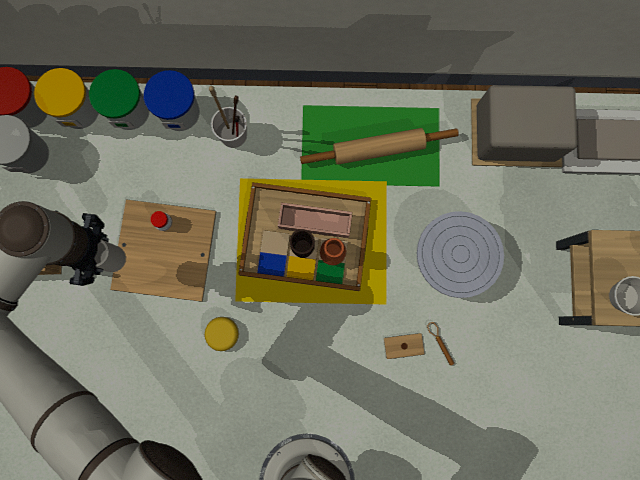

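apply_moves([
  [[0.04,0,0.2,0,0,0,-1],[0.04,0,0.5,0,0,0,-1],[0.04,0,0.8,0,0,0,-1],[0.04,0,0.9,0,0,0,-1]],
])

```text
clock: 9.25
position: [490.5, 421.1, 198.6]
ee_rot: [-0.665, 0.747, -0.0, -0.003]
contact_force: [-0.8, -0.9, -3.1]
gripper_width: 55.9
```

apply_moves([
  [[0,0,0.15,0,0,0,-1],[0,0,0.28,0,0,0,-1],[0,0,0.38,0,0,0,-1],[0,0,0.45,0,0,0,-1],[0,0,0.49,0,0,0,-1],[0,0,0.51,0,0,0,-1],[0,0,0.52,0,0,0,-1],[0,0,0.52,0,0,0,-1]],
])

```text
clock: 10.05
position: [491.5, 424.0, 150.4]
ee_rot: [-0.666, 0.746, 0.0, 0.0]
contact_force: [0.3, -0.3, -1.9]
gripper_width: 55.8
```

```bash
python3 plan.py did '[[0.04,0,0.9,0],[0,0,0.52,0]]' ; python3 -c "
from h import *
p=shot('side','s5.png');cv2.imwrite('pics/s5z.png',cv2.resize(p['img'][280:480,220:420,::-1],None,fx=3,fy=3))
"
```

```text
cmd [491.51 423.72 149.91   3.03]
```

View pics/s5z.png

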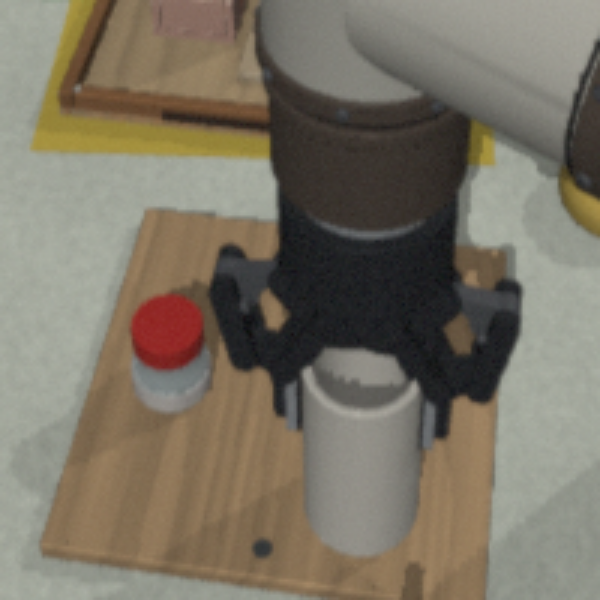

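apply_moves([
  [[0,0,0.01,0,0,0,-1],[0,0,0.01,0,0,0,-1]],
])

```text
clock: 10.3
position: [491.5, 424.1, 150.1]
ee_rot: [-0.666, 0.746, -0.0, 0.001]
contact_force: [-1.2, -0.7, 3.1]
gripper_width: 55.7
```

apply_moves([
  [[0,0,0.01,0,0,0,-1],[0,0,0.01,0,0,0,-1]],
])

```text
clock: 10.5
position: [491.4, 424.1, 150.1]
ee_rot: [-0.666, 0.746, -0.0, 0.001]
contact_force: [-3.0, -1.8, 7.7]
gripper_width: 55.9
```

apply_moves([
  [[0,0,0,0,0,0,-0.2],[0,0,0,0,0,0,0.2],[0,0,0,0,0,0,0.6],[0,0,0,0,0,0,1],[0,0,0,0,0,0,1],[0,0,0,0,0,0,1]],
])

```text
clock: 11.1
position: [491.4, 423.8, 147.6]
ee_rot: [-0.666, 0.746, -0.0, -0.0]
contact_force: [-0.3, -0.2, -0.9]
gripper_width: 85.5
```

apply_moves([
  [[0,0,-0.2,0,0,0,1],[0,0,-0.5,0,0,0,1],[0,0,-0.8,0,0,0,1],[0,0,-0.8,0,0,0,1]],
])

```text
clock: 11.5
position: [493.0, 425.4, 233.1]
ee_rot: [-0.666, 0.746, 0.0, 0.005]
contact_force: [0.4, 0.2, 0.3]
gripper_width: 85.3
```

```bash
python3 plan.py did '[[0,0,0.02,0],[0,0,-0.8,0]]' 537.8 21.2 228 3.0284
```

```text
cmd [491.511 423.721 227.912   3.028]
[0.99, -0.23, 0.0, 0.0]
[0.99, -0.23, 0.0, 0.0]
[0.98, -0.23, 0.0, 0.0]
[0.99, -0.22, 0.0, 0.0]
end [537.31  20.97 227.91   3.03]
```

apply_moves([
  [[0.33,-0.07,0,0,0,0,1],[0.66,-0.15,0,0,0,0,1],[0.99,-0.23,0,0,0,0,1]],
])

```text
clock: 11.8
position: [502.8, 321.8, 227.3]
ee_rot: [-0.666, 0.746, 0.0, -0.0]
contact_force: [1.0, -0.0, 0.3]
gripper_width: 85.9
```

apply_moves([
  [[0.33,-0.07,0,0,0,0,1],[0.66,-0.15,0,0,0,0,1],[0.99,-0.23,0,0,0,0,1]],
])

```text
clock: 12.1
position: [514.6, 220.4, 227.4]
ee_rot: [-0.666, 0.746, 0.0, -0.0]
contact_force: [-0.4, -0.3, 0.8]
gripper_width: 85.7
```

apply_moves([
  [[0.33,-0.07,0,0,0,0,1],[0.66,-0.15,0,0,0,0,1],[0.98,-0.23,0,0,0,0,1]],
])

```text
clock: 12.4
position: [526.3, 120.4, 227.5]
ee_rot: [-0.666, 0.746, 0.0, -0.0]
contact_force: [0.7, -0.6, 0.4]
gripper_width: 85.1
```

apply_moves([
  [[0.33,-0.07,0,0,0,0,1],[0.66,-0.15,0,0,0,0,1],[0.89,-0.2,0,0,0,0,1],[0.99,-0.22,0,0,0,0,1],[0.99,-0.22,0,0,0,0,1]],
])

```text
clock: 12.9
position: [537.1, 20.1, 227.5]
ee_rot: [-0.665, 0.747, 0.0, -0.0]
contact_force: [-0.1, 0.2, -0.2]
gripper_width: 85.4
```

```bash
python3 plan.py did '[[0.99,-0.23,0,0],[0.99,-0.23,0,0],[0.98,-0.23,0,0],[0.99,-0.22,0,0]]' 537.6 21.2 156 3.0284;  python3 -c "
from h import *
p=shot('side','s6.png');cv2.imwrite('pics/s6z.png',cv2.resize(p['img'][130:330,200:420,::-1],None,fx=3,fy=3))
"
```

```text
cmd [537.313  20.971 227.912   3.028]
[0.0, 0.0, 0.72, 0.0]
end [537.31  20.97 155.91   3.03]
```

View pics/s6.png

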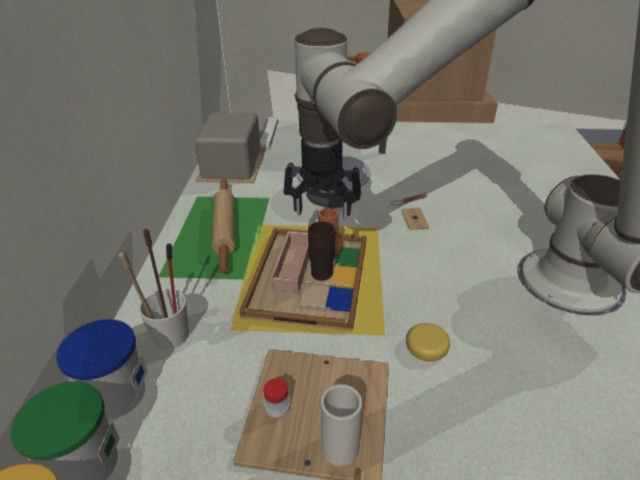

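White pot stands upright on the bat at (341,425), with the jar undisturbed (276,397). Fingers are over the dark pot (321,230). Going down.

apply_moves([
  [[0,0,0.2,0,0,0,1],[0,0,0.4,0,0,0,1],[0,0,0.58,0,0,0,1],[0,0,0.72,0,0,0,1],[0,0,0.72,0,0,0,1],[0,0,0.72,0,0,0,1]],
])

```text
clock: 13.55
position: [537.5, 22.0, 156.1]
ee_rot: [-0.667, 0.745, -0.0, -0.0]
contact_force: [0.1, 0.4, 0.7]
gripper_width: 85.0
```

apply_moves([
  [[0,0,0,0,0,0,0.5],[0,0,0,0,0,0,0.2],[0,0,0,0,0,0,0],[0,0,0,0,0,0,-1],[0,0,0,0,0,0,-1],[0,0,0,0,0,0,-1]],
])

```text
clock: 14.15
position: [538.1, 21.3, 157.4]
ee_rot: [-0.666, 0.746, -0.001, 0.001]
contact_force: [0.7, 0.5, 5.8]
gripper_width: 55.7
```

```bash
python3 plan.py did '[[0,0,0.72,0],[0,0,-0.8,0],[0,0,-0.7,0]]' 485.2 357 306 3.0284
```

```text
cmd [537.313  20.971 305.912   3.028]
[-0.82, 0.22, 0.0, 0.0]
[-0.82, 0.23, 0.0, 0.0]
[-0.82, 0.22, 0.0, 0.0]
[-0.82, 0.23, 0.0, 0.0]
end [484.94 357.04 305.91   3.03]
```

apply_moves([
  [[0,0,-0.1,0,0,0,-1],[0,0,-0.3,0,0,0,-1],[0,0,-0.55,0,0,0,-1],[0,0,-0.8,0,0,0,-1]],
])

```text
clock: 14.55
position: [536.1, 20.7, 235.9]
ee_rot: [-0.666, 0.746, 0.001, -0.001]
contact_force: [-1.0, 0.1, -3.0]
gripper_width: 55.7
```

apply_moves([
  [[0,0,-0.25,0,0,0,-1],[0,0,-0.48,0,0,0,-1],[0,0,-0.7,0,0,0,-1],[0,0,-0.7,0,0,0,-1]],
])

```text
clock: 14.95
position: [537.9, 21.1, 308.7]
ee_rot: [-0.666, 0.746, -0.001, 0.003]
contact_force: [0.3, -0.4, -3.0]
gripper_width: 55.6
```

apply_moves([
  [[-0.1,0.03,0,0,0,0,-1],[-0.34,0.1,0,0,0,0,-1],[-0.58,0.16,0,0,0,0,-1],[-0.82,0.22,0,0,0,0,-1]],
])

```text
clock: 15.35
position: [523.1, 106.0, 303.4]
ee_rot: [-0.666, 0.746, 0.001, -0.002]
contact_force: [0.3, 0.4, -2.8]
gripper_width: 55.4
```

apply_moves([
  [[-0.27,0.08,0,0,0,0,-1],[-0.54,0.15,0,0,0,0,-1],[-0.82,0.23,0,0,0,0,-1]],
])

```text
clock: 15.65
position: [509.4, 190.2, 303.3]
ee_rot: [-0.666, 0.746, 0.001, -0.002]
contact_force: [0.6, -1.0, -3.5]
gripper_width: 55.7
```

apply_moves([
  [[-0.27,0.08,0,0,0,0,-1],[-0.54,0.15,0,0,0,0,-1],[-0.82,0.22,0,0,0,0,-1]],
])

```text
clock: 15.95
position: [496.7, 274.1, 303.2]
ee_rot: [-0.666, 0.746, 0.0, -0.003]
contact_force: [-0.1, 0.3, -3.1]
gripper_width: 55.7
```

apply_moves([
  [[-0.27,0.08,0,0,0,0,-1],[-0.52,0.15,0,0,0,0,-1],[-0.72,0.21,0,0,0,0,-1],[-0.82,0.23,0,0,0,0,-1],[-0.82,0.23,0,0,0,0,-1]],
])

```text
clock: 16.45
position: [484.2, 358.1, 304.6]
ee_rot: [-0.667, 0.745, -0.0, -0.001]
contact_force: [0.1, 0.6, -2.7]
gripper_width: 56.0
```

```bash
python3 plan.py did '[[-0.82,0.22,0,0],[-0.82,0.23,0,0],[-0.82,0.22,0,0],[-0.82,0.23,0,0]]';  python3 -c "
from h import *
s=arm.read_state();print(s['position'])
p=shot('side','s7.png')"
```

```text
cmd [484.94 357.04 305.91   3.03]
[484.22120115 358.0542846  304.61468096]
```

View pics/s7.png

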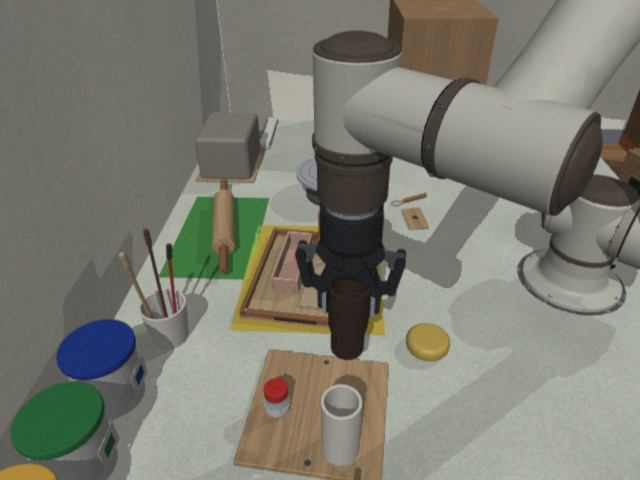

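apply_moves([
  [[0,0,0.2,0,0,0,-1],[0,0,0.5,0,0,0,-1],[0,0,0.8,0,0,0,-1],[0,0,0.95,0,0,0,-1]],
])

```text
clock: 16.9
position: [483.9, 354.6, 208.1]
ee_rot: [-0.665, 0.747, -0.0, -0.003]
contact_force: [-0.1, 0.3, -3.6]
gripper_width: 55.5
```

apply_moves([
  [[0,0,0.15,0,0,0,-1],[0,0,0.3,0,0,0,-1],[0,0,0.43,0,0,0,-1],[0,0,0.52,0,0,0,-1],[0,0,0.56,0,0,0,-1],[0,0,0.58,0,0,0,-1],[0,0,0.59,0,0,0,-1],[0,0,0.59,0,0,0,-1]],
])

```text
clock: 17.7
position: [484.7, 356.7, 154.4]
ee_rot: [-0.666, 0.746, -0.0, -0.0]
contact_force: [-3.1, -3.1, 7.1]
gripper_width: 55.6
```

apply_moves([
  [[0,0,0,0,0,0,-0.2],[0,0,0,0,0,0,0.2],[0,0,0,0,0,0,0.6],[0,0,0,0,0,0,1],[0,0,0,0,0,0,1],[0,0,0,0,0,0,1]],
])

```text
clock: 18.3
position: [485.0, 357.4, 152.1]
ee_rot: [-0.666, 0.746, 0.0, 0.0]
contact_force: [0.5, 0.1, -0.8]
gripper_width: 85.5
```

apply_moves([
  [[0,0,-0.2,0,0,0,1],[0,0,-0.5,0,0,0,1],[0,0,-0.8,0,0,0,1],[0,0,-0.8,0,0,0,1]],
])

```text
clock: 18.7
position: [486.5, 358.7, 236.9]
ee_rot: [-0.666, 0.746, 0.0, 0.005]
contact_force: [-0.2, 0.6, 0.4]
gripper_width: 85.3
```

```bash
python3 plan.py did '[[0,0,0.95,0],[0,0,0.59,0],[0,0,-0.8,0]]' 529.6 -48.3 228 3.0284
```

```text
cmd [484.937 357.037 231.912   3.028]
[0.8, -0.18, 0.01, 0.0]
[0.79, -0.18, 0.01, 0.0]
[0.8, -0.18, 0.01, 0.0]
[0.79, -0.18, 0.0, 0.0]
[0.8, -0.18, 0.01, 0.0]
end [529.41 -48.58 227.91   3.03]
```

apply_moves([
  [[0.27,-0.06,0,0,0,0,1],[0.53,-0.12,0,0,0,0,1],[0.8,-0.18,0.01,0,0,0,1]],
])

```text
clock: 19.0
position: [493.5, 274.9, 230.4]
ee_rot: [-0.666, 0.746, 0.0, -0.0]
contact_force: [0.2, 0.2, -0.3]
gripper_width: 85.1
```

apply_moves([
  [[0.27,-0.06,0,0,0,0,1],[0.53,-0.12,0,0,0,0,1],[0.79,-0.18,0.01,0,0,0,1]],
])

```text
clock: 19.3
position: [502.5, 193.9, 229.4]
ee_rot: [-0.666, 0.746, 0.0, -0.0]
contact_force: [-0.1, -0.6, 0.7]
gripper_width: 85.6
```

apply_moves([
  [[0.27,-0.06,0,0,0,0,1],[0.53,-0.12,0,0,0,0,1],[0.8,-0.18,0.01,0,0,0,1]],
])

```text
clock: 19.6
position: [511.4, 112.5, 228.5]
ee_rot: [-0.666, 0.746, 0.0, -0.0]
contact_force: [0.3, -0.3, -0.7]
gripper_width: 85.1
```

apply_moves([
  [[0.27,-0.06,0,0,0,0,1],[0.53,-0.12,0,0,0,0,1],[0.79,-0.18,0,0,0,0,1]],
])

```text
clock: 19.9
position: [520.3, 31.9, 228.4]
ee_rot: [-0.666, 0.746, 0.0, -0.0]
contact_force: [1.2, -1.0, 0.7]
gripper_width: 85.3
```

apply_moves([
  [[0.27,-0.06,0,0,0,0,1],[0.53,-0.12,0,0,0,0,1],[0.7,-0.16,0,0,0,0,1],[0.8,-0.18,0.01,0,0,0,1],[0.8,-0.18,0.01,0,0,0,1]],
])

```text
clock: 20.4
position: [529.1, -49.4, 227.2]
ee_rot: [-0.665, 0.747, 0.0, -0.0]
contact_force: [-0.1, 0.1, -0.6]
gripper_width: 85.3
```

```bash
python3 plan.py did '[[0.8,-0.18,0.01,0],[0.79,-0.18,0.01,0],[0.8,-0.18,0.01,0],[0.79,-0.18,0,0],[0.8,-0.18,0.01,0]]';  python3 -c "
from h import *
s=arm.read_state();print(s['position'])
p=shot('side','s8.png')"
```

```text
cmd [529.41 -48.58 227.91   3.03]
[529.08787256 -49.36808982 227.24950652]
```

View pics/s8.png

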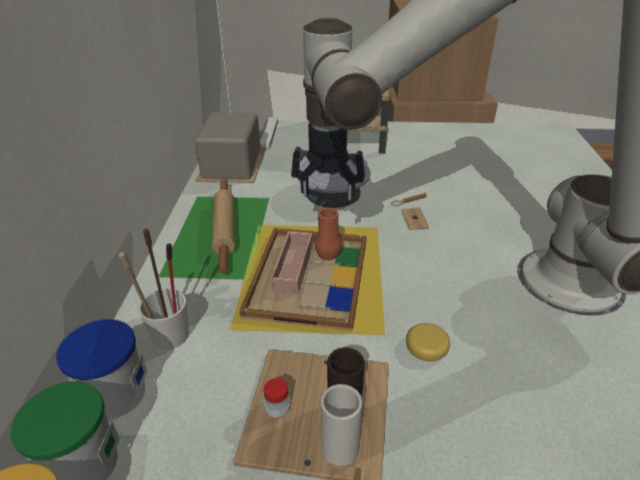

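Both pots stand upright on the bat (dark 346,375; white 341,425). Next is the red pot, by the neck.

apply_moves([
  [[0,0,0.2,0,0,0,1],[0,0,0.4,0,0,0,1],[0,0,0.6,0,0,0,1],[0,0,0.76,0,0,0,1],[0,0,0.76,0,0,0,1],[0,0,0.76,0,0,0,1]],
])

```text
clock: 21.05
position: [529.6, -47.8, 152.1]
ee_rot: [-0.667, 0.745, -0.0, -0.0]
contact_force: [0.2, 0.3, 0.7]
gripper_width: 85.3
```

apply_moves([
  [[0,0,0,0,0,0,0.5],[0,0,0,0,0,0,0.2],[0,0,0,0,0,0,0],[0,0,0,0,0,0,-0.3],[0,0,0,0,0,0,-1],[0,0,0,0,0,0,-1],[0,0,0,0,0,0,-1]],
])

```text
clock: 21.75
position: [529.4, -48.5, 153.0]
ee_rot: [-0.666, 0.746, -0.0, 0.0]
contact_force: [-2.0, 1.3, 5.9]
gripper_width: 43.1
```

apply_moves([
  [[0,0,-0.1,0,0,0,-1],[0,0,-0.3,0,0,0,-1],[0,0,-0.55,0,0,0,-1],[0,0,-0.8,0,0,0,-1]],
])

```text
clock: 22.15
position: [528.8, -48.6, 232.4]
ee_rot: [-0.666, 0.746, 0.001, -0.001]
contact_force: [0.3, 0.4, -3.0]
gripper_width: 42.8
```

apply_moves([
  [[0,0,-0.25,0,0,0,-1],[0,0,-0.48,0,0,0,-1],[0,0,-0.6,0,0,0,-1],[0,0,-0.6,0,0,0,-1]],
])

```text
clock: 22.55
position: [529.7, -48.4, 293.5]
ee_rot: [-0.666, 0.746, -0.001, 0.002]
contact_force: [0.1, 0.0, -2.9]
gripper_width: 43.0
```

```bash
python3 plan.py did '[[0,0,0.76,0],[0,0,-0.8,0],[0,0,-0.6,0]]' 478.2 289 292 3.0284; python3 -c "
from h import *
p=shot('side','s9.png')"
```

```text
cmd [529.407 -48.581 291.912   3.028]
[-0.82, 0.22, 0.0, 0.0]
[-0.83, 0.22, 0.0, 0.0]
[-0.82, 0.23, 0.0, 0.0]
[-0.83, 0.22, 0.0, 0.0]
end [478.25 289.36 291.91   3.03]
```

View pics/s9.png

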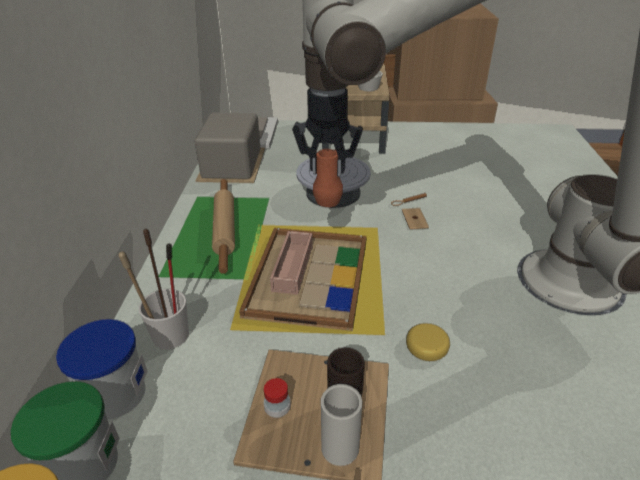

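Red pot hangs upright (327,180), and the bare tile squares are visible. Carrying it to the bat.

apply_moves([
  [[-0.1,0.03,0,0,0,0,-1],[-0.34,0.1,0,0,0,0,-1],[-0.58,0.16,0,0,0,0,-1],[-0.82,0.22,0,0,0,0,-1]],
])

```text
clock: 23.0
position: [515.7, 36.6, 290.1]
ee_rot: [-0.666, 0.746, 0.001, -0.002]
contact_force: [-0.2, 0.5, -3.2]
gripper_width: 42.7
```

apply_moves([
  [[-0.27,0.08,0,0,0,0,-1],[-0.54,0.15,0,0,0,0,-1],[-0.83,0.22,0,0,0,0,-1]],
])

```text
clock: 23.3
position: [503.0, 121.7, 290.2]
ee_rot: [-0.666, 0.746, 0.001, -0.002]
contact_force: [0.2, 0.3, -2.9]
gripper_width: 42.8
```

apply_moves([
  [[-0.27,0.08,0,0,0,0,-1],[-0.54,0.15,0,0,0,0,-1],[-0.82,0.23,0,0,0,0,-1]],
])

```text
clock: 23.6
position: [489.4, 205.8, 290.2]
ee_rot: [-0.666, 0.746, 0.0, -0.002]
contact_force: [0.0, 1.0, -2.6]
gripper_width: 43.0
```

apply_moves([
  [[-0.27,0.08,0,0,0,0,-1],[-0.52,0.15,0,0,0,0,-1],[-0.73,0.2,0,0,0,0,-1],[-0.83,0.22,0,0,0,0,-1],[-0.83,0.22,0,0,0,0,-1]],
])

```text
clock: 24.1
position: [477.4, 290.5, 290.5]
ee_rot: [-0.667, 0.745, 0.0, -0.001]
contact_force: [1.2, -0.3, -2.7]
gripper_width: 42.5
```

apply_moves([
  [[0,0,0.2,0,0,0,-1],[0,0,0.5,0,0,0,-1],[0,0,0.8,0,0,0,-1],[0,0,0.9,0,0,0,-1]],
])

```text
clock: 24.5
position: [476.5, 287.0, 198.3]
ee_rot: [-0.665, 0.747, 0.0, -0.004]
contact_force: [-0.5, -0.3, -2.6]
gripper_width: 43.3
```

apply_moves([
  [[0,0,0.15,0,0,0,-1],[0,0,0.28,0,0,0,-1],[0,0,0.39,0,0,0,-1],[0,0,0.46,0,0,0,-1],[0,0,0.5,0,0,0,-1],[0,0,0.52,0,0,0,-1],[0,0,0.53,0,0,0,-1],[0,0,0.53,0,0,0,-1]],
])

```text
clock: 25.3
position: [478.1, 289.5, 150.0]
ee_rot: [-0.666, 0.746, -0.0, 0.0]
contact_force: [-2.7, -1.9, 3.5]
gripper_width: 43.2
```

```bash
python3 plan.py did '[[-0.82,0.22,0,0],[-0.83,0.22,0,0],[-0.82,0.23,0,0],[-0.83,0.22,0,0],[0,0,0.9,0],[0,0,0.53,0]]';  python3 -c "
from h import *
p=shot('side','s10.png')"
```

```text
cmd [478.25 289.36 148.91   3.03]
```

View pics/s10.png

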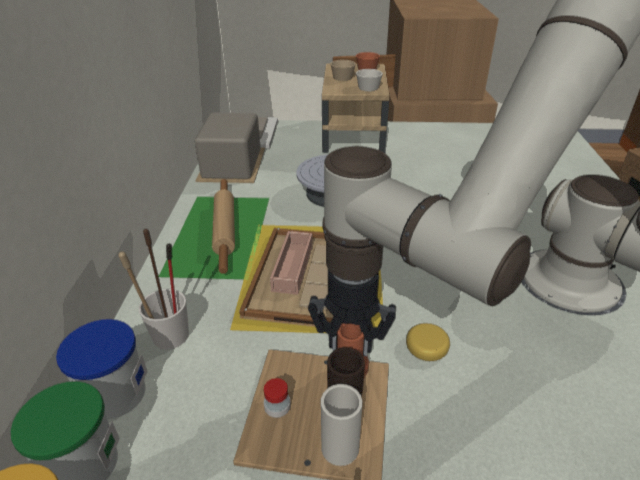

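apply_moves([
  [[0,0,0,0,0,0,-0.5],[0,0,0,0,0,0,0],[0,0,0,0,0,0,0.6],[0,0,0,0,0,0,1],[0,0,0,0,0,0,1],[0,0,0,0,0,0,1]],
])

```text
clock: 25.95
position: [478.2, 289.5, 148.8]
ee_rot: [-0.666, 0.746, -0.0, 0.0]
contact_force: [0.6, -0.4, 0.1]
gripper_width: 85.2
```

apply_moves([
  [[0,0,-0.2,0,0,0,1],[0,0,-0.5,0,0,0,1],[0,0,-0.8,0,0,0,1],[0,0,-0.8,0,0,0,1]],
])

```text
clock: 26.35
position: [479.9, 290.9, 233.5]
ee_rot: [-0.666, 0.746, -0.0, 0.005]
contact_force: [0.2, 0.8, -0.0]
gripper_width: 85.3
```

apply_moves([
  [[0.25,0,0,0,0,0,1],[0.5,0,0,0,0,0,1],[0.75,0,0,0,0,0,1],[0.9,0,0,0,0,0,1],[0.9,0,0,0,0,0,1]],
])

```text
clock: 26.85
position: [467.5, 198.5, 228.6]
ee_rot: [-0.665, 0.747, 0.0, -0.0]
contact_force: [0.9, -0.0, -0.4]
gripper_width: 85.5
```

```bash
python3 plan.py did '[[0,0,-0.8,0],[0.9,0,0,0]]';  python3 - <<'E'
from h import *
p=shot('top','t11.png');q=shot('side','s11.png')
cv2.imwrite('pics/t11z.png',cv2.resize(p['img'][170:310,230:395,::-1],None,fx=4.5,fy=4.2,interpolation=cv2.INTER_CUBIC))
cv2.imwrite('pics/s11z.png',cv2.resize(q['img'][220:340,230:390,::-1],None,fx=5,fy=5,interpolation=cv2.INTER_CUBIC))
cv2.imwrite('pics/w11z.png',cv2.resize(p['img'][200:310,400:520,::-1],None,fx=5,fy=5,interpolation=cv2.INTER_CUBIC))
E
```

```text
cmd [468.08 199.94 228.91   3.03]
```

View pics/t11z.png

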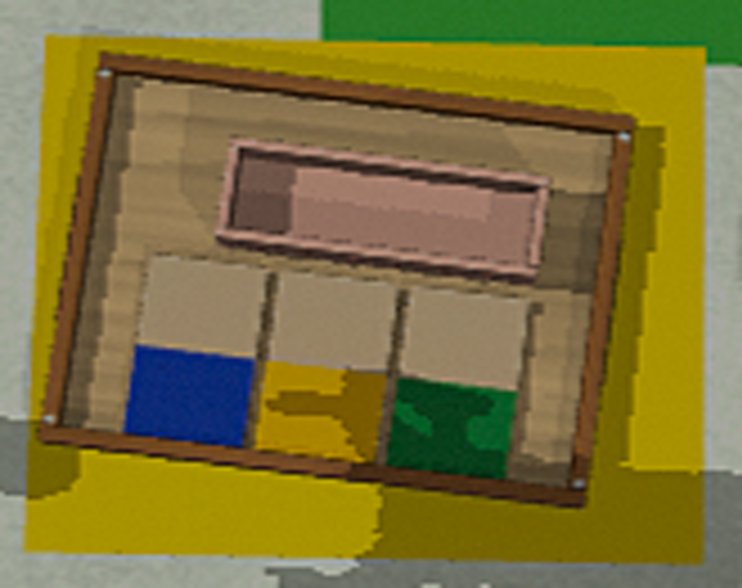

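View pics/s11z.png

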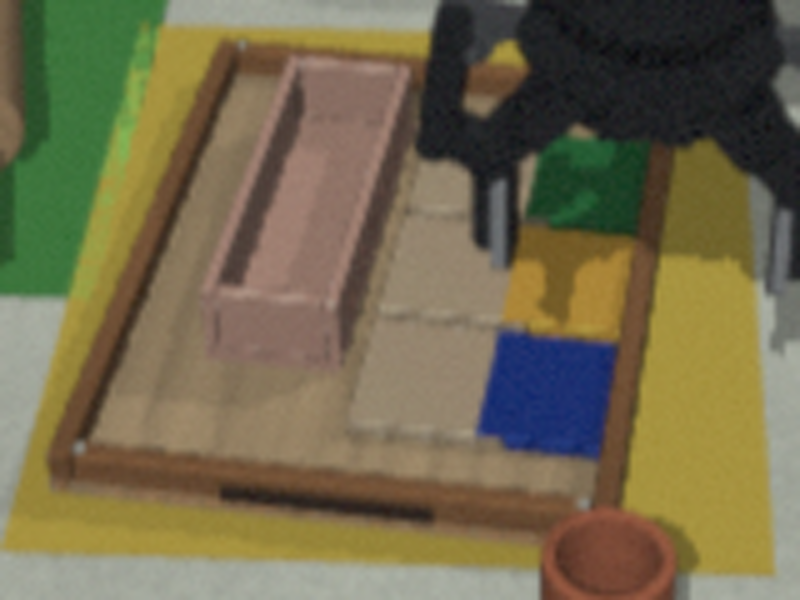

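View pics/w11z.png

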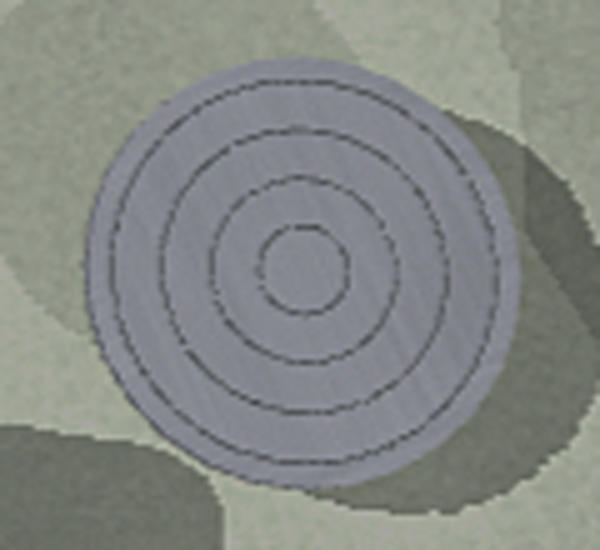

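View pics/s11.png

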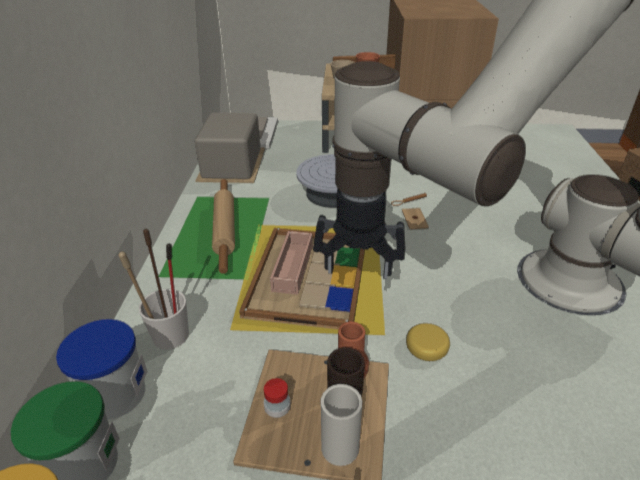

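Run:
```python
from h import *
p=arm.get_image('top');q=arm.get_image('side')
def T(x,y): return (230+x/4.5-.39, 170+y/4.2-.38)
def S(x,y): return (230+x/5-.4, 220+y/5-.4)
ex=np.array([np.cos(.113),-np.sin(.113)]);ey=np.array([-ex[1],ex[0]])
o=np.array([538.5,21.3])
def show(n,f,P,pic,z):
    for c in P:
        X=atz(pic,f(*c),z)[:2]; print(n,c,X.round(1),'tile frame',((X-o)@ex).round(1),((X-o)@ey).round(1))
show('blueT',T,[(148,253),(273,268),(257,358),(133,346),(124,432),(244,446)],p,15)
show('greenT',T,[(407,287),(530,302),(518,390),(397,376),(387,464),(507,478)],p,15)
show('blueS',S,[(352,431),(388,315),(480,435),(497,325),(603,455),(620,340)],q,15)
show('amberS',S,[(406,212),(385,311)],q,15)
print('tray');show('T',T,[(234,141),(547,179),(535,276),(218,238)],p,46)
show('S',S,[(205,293),(336,303),(410,65),(291,57)],q,46)
W=lambda x,y:(400+x/5-.4,200+y/5-.4)
print(atz(p,W(304,270),70),atz(p,W(303.5,272.5),70))
# side wheel: ellipse fit
for pic,n in((p,'top'),(q,'side')):
    a=arm.outline_of('wheel',pic)[0]['pixels'].astype(np.uint8)
    c=max(cv2.findContours(a,0,1)[0],key=len)[:,0]
    P=np.array([atz(pic,u,70)[:2] for u in c])
    from scipy.optimize import least_squares
    r=least_squares(lambda v:np.hypot(P[:,0]-v[0],P[:,1]-v[1])-100,[527,-343],loss='soft_l1',f_scale=2)
    print(n,r.x.round(1),r.cost.round(1))
```

```text
blueT (148, 253) [582.  118.7] tile frame 32.3 101.6
blueT (273, 268) [574.7  51.9] tile frame 32.5 34.5
blueT (257, 358) [523.   59.1] tile frame -19.7 35.8
blueT (133, 346) [528.5 124.9] tile frame -21.6 101.8
blueT (124, 432) [479.6 128.1] tile frame -70.6 99.4
blueT (244, 446) [472.9  64.7] tile frame -70.0 35.7
greenT (407, 287) [565.2 -19.5] tile frame 31.1 -37.5
greenT (530, 302) [557.9 -85. ] tile frame 31.2 -103.4
greenT (518, 390) [507.5 -79.2] tile frame -19.5 -103.4
greenT (397, 376) [514.2 -15.1] tile frame -20.0 -38.9
greenT (387, 464) [464.3 -10.8] tile frame -70.1 -40.3
greenT (507, 478) [457.6 -74. ] tile frame -69.6 -103.8
blueS (352, 431) [578.  123.8] tile frame 27.7 106.3
blueS (388, 315) [568.8  53.1] tile frame 26.6 35.0
blueS (480, 435) [526.6 123.9] tile frame -23.4 100.6
blueS (497, 325) [522.4  57.4] tile frame -20.1 34.1
blueS (603, 455) [477.3 133. ] tile frame -73.4 104.1
blueS (620, 340) [470.6  64.6] tile frame -72.4 35.4
amberS (406, 212) [566.  -16.6] tile frame 31.6 -34.5
amberS (385, 311) [570.3  50.6] tile frame 28.3 32.7
tray
T (234, 141) [641.8  73. ] tile frame 96.8 63.0
T (547, 179) [623.4 -91.3] tile frame 97.1 -102.3
T (535, 276) [568.4 -85.7] tile frame 41.7 -102.9
T (218, 238) [586.5  79.8] tile frame 41.1 63.5
S (205, 293) [641.4  78. ] tile frame 95.9 67.9
S (336, 303) [587.2  81.8] tile frame 41.6 65.6
S (410, 65) [568.4 -86.1] tile frame 41.8 -103.4
S (291, 57) [624.  -90.1] tile frame 97.6 -101.1
[ 527.6567566  -341.47308367   70.        ] [ 526.49800624 -341.22649795   70.        ]
top [ 527.3 -340.5] 161.8
side [ 548.6 -308.5] 7485.6
```

```bash
python3 plan.py 605.2 -5.1 200 3.0284
```

```text
cmd [468.084 199.935 228.912   3.028]
[0.94, -0.8, 0.14, 0.0]
[0.94, -0.79, 0.15, 0.0]
end [604.83  -4.82 199.91   3.03]
```

apply_moves([
  [[0.2,-0.17,0,0,0,0,0.75],[0.45,-0.38,0,0,0,0,0.75],[0.7,-0.6,0.05,0,0,0,0.75],[0.94,-0.8,0.14,0,0,0,0.75]],
])

```text
clock: 27.55
position: [538.1, 97.4, 215.3]
ee_rot: [-0.667, 0.745, -0.0, 0.001]
contact_force: [0.2, 0.2, -0.6]
gripper_width: 74.7
```

apply_moves([
  [[0.25,-0.2,0.05,0,0,0,0.75],[0.5,-0.4,0.1,0,0,0,0.75],[0.75,-0.6,0.15,0,0,0,0.75],[0.94,-0.79,0.15,0,0,0,0.75],[0.94,-0.79,0.15,0,0,0,0.75]],
])

```text
clock: 28.05
position: [606.5, -6.5, 199.0]
ee_rot: [-0.665, 0.747, -0.0, -0.0]
contact_force: [0.4, 1.1, -0.1]
gripper_width: 74.8
```

apply_moves([
  [[0,0,0.2,0,0,0,0.75],[0,0,0.4,0,0,0,0.75],[0,0,0.56,0,0,0,0.75],[0,0,0.7,0,0,0,0.75],[0,0,0.7,0,0,0,0.75],[0,0,0.7,0,0,0,0.75]],
])

```text
clock: 28.65
position: [605.0, -4.2, 130.1]
ee_rot: [-0.666, 0.746, -0.0, -0.0]
contact_force: [0.3, 0.0, -0.0]
gripper_width: 74.8
```

```bash
python3 plan.py did '[[0.94,-0.8,0.14,0],[0.94,-0.79,0.15,0],[0,0,0.7,0]]';  python3 - <<'E'
from h import *
s=arm.read_state();print(s['position'],s['gripper_width'])
q=shot('side','s12.png')
cv2.imwrite('pics/s12z.png',cv2.resize(q['img'][130:330,200:420,::-1],None,fx=3,fy=3,interpolation=cv2.INTER_CUBIC))
E
```

```text
cmd [604.83  -4.82 129.91   3.03]
[604.98277755  -4.24154451 130.0687622 ] 74.76586555574038
```

View pics/s12z.png

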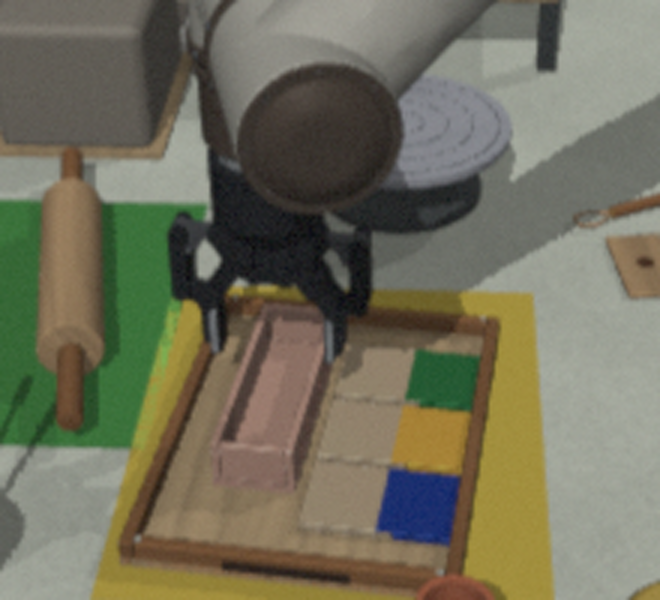

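Fingers straddle the tray, tips at (213,345) and (332,350) in the zoom. Lowering the last 38 mm.

apply_moves([
  [[0,0,0.1,0,0,0,0.75],[0,0,0.2,0,0,0,0.75],[0,0,0.3,0,0,0,0.75],[0,0,0.38,0,0,0,0.75],[0,0,0.38,0,0,0,0.75],[0,0,0.38,0,0,0,0.75]],
])

```text
clock: 29.3
position: [604.7, -4.8, 91.6]
ee_rot: [-0.666, 0.746, 0.0, -0.0]
contact_force: [0.1, -0.2, 0.4]
gripper_width: 74.7
```

apply_moves([
  [[0,0,0,0,0,0,0.4],[0,0,0,0,0,0,0.3],[0,0,0,0,0,0,0.2],[0,0,0,0,0,0,-1],[0,0,0,0,0,0,-1],[0,0,0,0,0,0,-1]],
])

```text
clock: 29.9
position: [605.3, -4.6, 92.7]
ee_rot: [-0.666, 0.746, -0.001, 0.001]
contact_force: [0.8, -0.2, 4.7]
gripper_width: 56.9
```

```bash
python3 plan.py did '[[0,0,0.38,0]]'
python3 - <<'E'
from h import *
s=arm.read_state();print(s['position'],s['gripper_width'])
q=shot('side','s13.png')
cv2.imwrite('pics/s13z.png',cv2.resize(q['img'][130:330,200:420,::-1],None,fx=3,fy=3,interpolation=cv2.INTER_CUBIC))
E
```

```text
cmd [604.83  -4.82  91.91   3.03]
[605.31397601  -4.59916267  92.687843  ] 56.89936958165575
```

View pics/s13z.png

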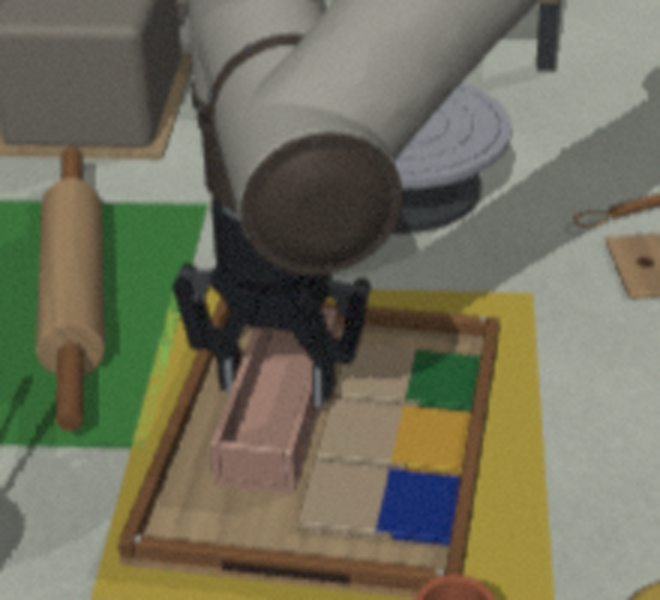

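```bash
python3 plan.py did '[[0,0,-0.6,0],[0,0,-0.6,0]]' 527.3 -341.2 212 3.0284
```

```text
cmd [604.832  -4.821 211.912   3.028]
[0.86, 0.1, 0.0, 0.0]
[0.86, 0.1, 0.0, 0.0]
[0.85, 0.1, 0.0, 0.0]
[0.86, 0.09, 0.0, 0.0]
end [ 527.34 -341.22  211.91    3.03]
```

apply_moves([
  [[0,0,-0.1,0,0,0,-1],[0,0,-0.25,0,0,0,-1],[0,0,-0.42,0,0,0,-1],[0,0,-0.6,0,0,0,-1]],
])

```text
clock: 30.35
position: [603.3, -5.0, 151.3]
ee_rot: [-0.666, 0.746, 0.001, -0.002]
contact_force: [0.1, -0.4, -2.6]
gripper_width: 56.8
```

apply_moves([
  [[0,0,-0.2,0,0,0,-1],[0,0,-0.4,0,0,0,-1],[0,0,-0.6,0,0,0,-1],[0,0,-0.6,0,0,0,-1]],
])

```text
clock: 30.75
position: [605.3, -4.7, 214.2]
ee_rot: [-0.666, 0.746, -0.001, 0.002]
contact_force: [0.8, -1.2, -2.5]
gripper_width: 56.8
```

apply_moves([
  [[0.15,0.02,0,0,0,0,-1],[0.38,0.04,0,0,0,0,-1],[0.62,0.07,0,0,0,0,-1],[0.86,0.1,0,0,0,0,-1]],
])

```text
clock: 31.15
position: [583.3, -90.4, 209.6]
ee_rot: [-0.666, 0.746, 0.002, -0.002]
contact_force: [-0.3, 0.9, -1.9]
gripper_width: 56.9
```

apply_moves([
  [[0.29,0.03,0,0,0,0,-1],[0.57,0.07,0,0,0,0,-1],[0.86,0.1,0,0,0,0,-1]],
])

```text
clock: 31.45
position: [563.4, -174.8, 209.6]
ee_rot: [-0.666, 0.746, 0.002, -0.001]
contact_force: [0.5, -0.1, -3.2]
gripper_width: 56.8
```

apply_moves([
  [[0.29,0.03,0,0,0,0,-1],[0.57,0.07,0,0,0,0,-1],[0.85,0.1,0,0,0,0,-1]],
])

```text
clock: 31.75
position: [543.8, -258.0, 209.6]
ee_rot: [-0.666, 0.746, 0.002, -0.001]
contact_force: [0.8, 1.0, -2.5]
gripper_width: 57.0
```

apply_moves([
  [[0.29,0.03,0,0,0,0,-1],[0.54,0.06,0,0,0,0,-1],[0.74,0.08,0,0,0,0,-1],[0.86,0.09,0,0,0,0,-1],[0.86,0.09,0,0,0,0,-1],[0.86,0.09,0,0,0,0,-1]],
])

```text
clock: 32.35
position: [526.7, -340.8, 210.9]
ee_rot: [-0.666, 0.746, 0.001, -0.0]
contact_force: [0.0, 1.3, -2.5]
gripper_width: 56.9
```

```bash
python3 plan.py did '[[0.86,0.1,0,0],[0.86,0.1,0,0],[0.85,0.1,0,0],[0.86,0.09,0,0]]';  python3 - <<'E'
from h import *
from scipy.optimize import least_squares
s=arm.read_state();print(s['position'],s['ee_rot'])
q=shot('side','s14.png');p=shot('top','t14.png')
# pots on the bat: rim marks vs known commanded places
for l,c,z in(('pot_white_c',(491.5,423.7),70),('pot_dark_c',(484.9,357.0),72),('pot_red_c',(478.25,289.4),68)):
    m=arm.mark_of(l,p)[0];n=arm.mark_of(l,q)[0]
    x,e=tri(ray(p,m['at']),ray(q,n['at']))
    print(l,m['conf'],n['conf'],atz(p,m['at'],z).round(1),atz(q,n['at'],z).round(1),x.round(1),round(e,1),c)
cv2.imwrite('pics/t14z.png',cv2.resize(p['img'][190:310,100:230,::-1],None,fx=5,fy=5,interpolation=cv2.INTER_CUBIC))
cv2.imwrite('pics/s14z.png',cv2.resize(q['img'][330:480,220:400,::-1],None,fx=4,fy=4,interpolation=cv2.INTER_CUBIC))
E
```

```text
cmd [ 527.34 -341.22  211.91    3.03]
[ 526.72659206 -340.84642832  210.87327224] [-6.65847155e-01  7.46087433e-01  1.01325522e-03 -2.85778062e-04]
pot_white_c 0.76 0.89 [501.8 430.9  70. ] [496.  425.6  70. ] [498.6 429.2  76.1] 5.3 (491.5, 423.7)
pot_dark_c 0.62 0.64 [485.9 356.   72. ] [485.  361.6  72. ] [485.7 357.4  66.6] 1.4 (484.9, 357.0)
pot_red_c 0.71 0.72 [473.7 287.1  68. ] [478.6 292.6  68. ] [476.3 288.1  62.4] 4.4 (478.25, 289.4)
```

View pics/s14.png

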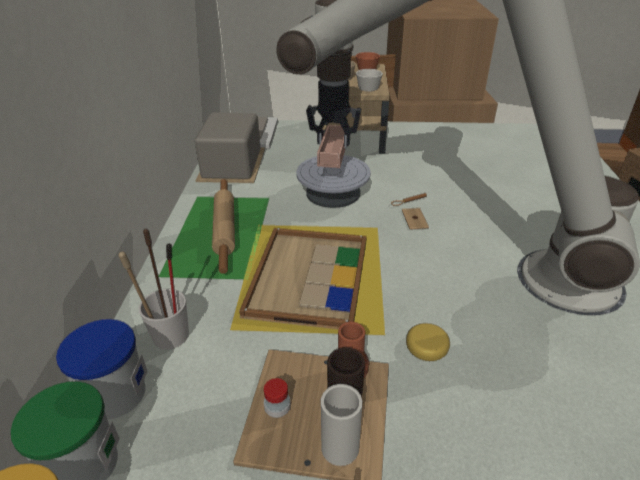

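View pics/t14z.png

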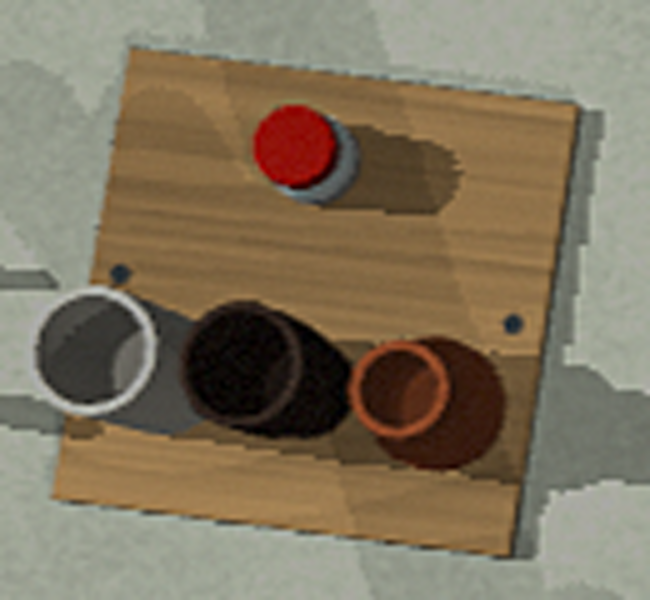

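View pics/s14z.png

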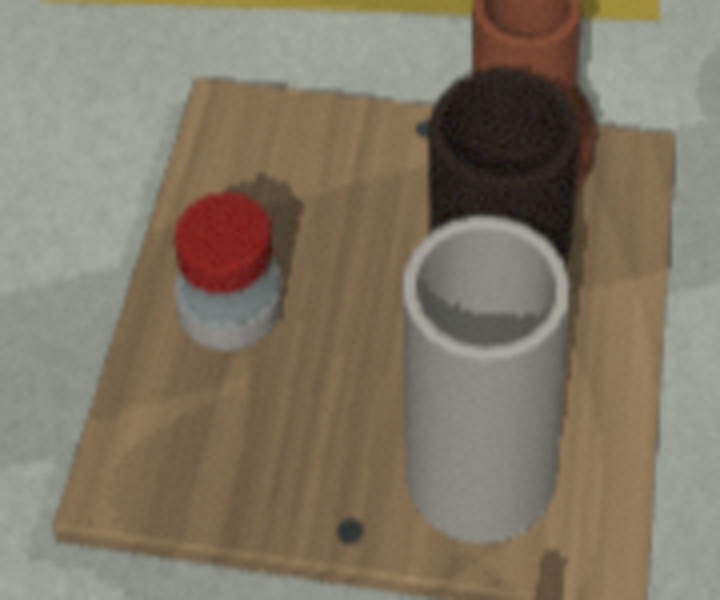

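View pics/t14.png

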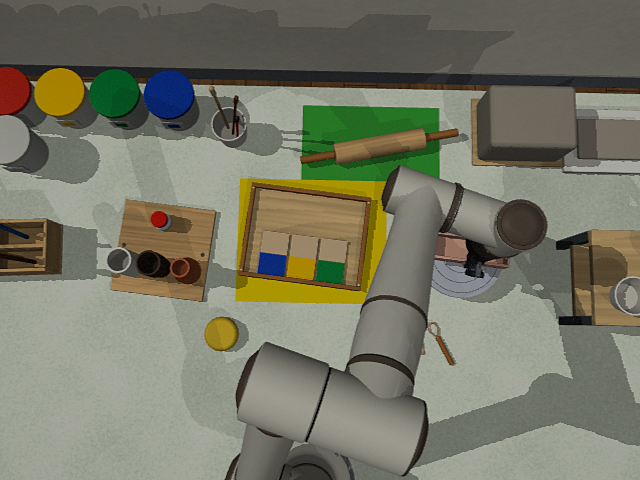

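Run:
```python
from h import *
q=arm.get_image('side');p=arm.get_image('top')
for n,a,z in(('w',(96,352),128),('d',(242,364),132),('r',(400,387),124)):
    print(n,atz(p,(100+a[0]/5-.4,190+a[1]/5-.4),z).round(1))
for n,a,z in(('w',(486,286),128),('d',(505,125),132)):
    print(n,atz(q,(220+a[0]/4-.38,330+a[1]/4-.38),z).round(1))
```

```text
w [491.9 421.2 128. ]
d [487.5 356.  132. ]
r [479.5 288.4 124. ]
w [491.3 425.1 128. ]
d [485.7 358.  132. ]
```

apply_moves([
  [[-0.01,0.01,0.15,0,0,0,-1],[-0.01,0.01,0.3,0,0,0,-1],[-0.01,0.01,0.42,0,0,0,-1],[-0.01,0.01,0.5,0,0,0,-1],[-0.01,0.01,0.54,0,0,0,-1],[-0.01,0.01,0.57,0,0,0,-1],[-0.01,0.01,0.57,0,0,0,-1],[-0.01,0.01,0.57,0,0,0,-1]],
])

```text
clock: 33.65
position: [526.7, -340.2, 155.4]
ee_rot: [-0.666, 0.746, -0.0, 0.0]
contact_force: [0.2, -0.2, -3.0]
gripper_width: 57.1
```

apply_moves([
  [[0,0,0.01,0,0,0,-1],[0,0,0.01,0,0,0,-1]],
])

```text
clock: 33.85
position: [526.7, -340.2, 154.7]
ee_rot: [-0.666, 0.746, -0.001, 0.0]
contact_force: [0.3, 0.7, 0.3]
gripper_width: 56.9
```

Contact just starting; one more mm and check.

apply_moves([
  [[0,0,0.01,0,0,0,-1],[0,0,0.01,0,0,0,-1]],
])

```text
clock: 34.05
position: [526.8, -340.2, 154.7]
ee_rot: [-0.666, 0.746, -0.001, 0.0]
contact_force: [-1.7, 1.4, 5.6]
gripper_width: 56.9
```

```bash
python3 plan.py did '[[-0.01,0.01,0.57,0],[0,0,0.02,0]]';  python3 - <<'E'
from h import *
q=shot('side','s15.png');p=shot('top','t15.png')
cv2.imwrite('pics/s15z.png',cv2.resize(q['img'][80:220,260:400,::-1],None,fx=4,fy=4,interpolation=cv2.INTER_CUBIC))
E
```

```text
cmd [ 526.46 -340.11  152.91    3.03]
```

View pics/s15z.png

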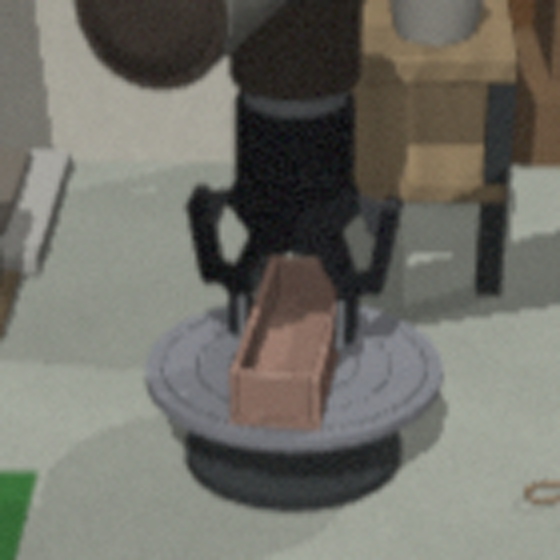

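apply_moves([
  [[0,0,0,0,0,0,-0.2],[0,0,0,0,0,0,0.3],[0,0,0,0,0,0,0.5],[0,0,0,0,0,0,0.8],[0,0,0,0,0,0,1],[0,0,0,0,0,0,1]],
])

```text
clock: 34.75
position: [526.4, -340.1, 152.8]
ee_rot: [-0.666, 0.746, 0.0, -0.0]
contact_force: [-0.3, -0.9, 0.4]
gripper_width: 85.5
```

apply_moves([
  [[0,0,-0.1,0,0,0,1],[0,0,-0.3,0,0,0,1],[0,0,-0.55,0,0,0,1],[0,0,-0.8,0,0,0,1],[0,0,-0.8,0,0,0,1]],
])

```text
clock: 35.25
position: [528.2, -341.0, 238.2]
ee_rot: [-0.666, 0.746, -0.004, 0.002]
contact_force: [0.2, -0.6, -0.1]
gripper_width: 85.2
```

```bash
python3 plan.py did '[[0,0,-0.8,0]]' 478.25 289.4 233 3.0284
```

```text
cmd [ 526.459 -340.114  232.912    3.028]
[-0.89, 0.17, 0.0, 0.0]
[-0.89, 0.17, 0.0, 0.0]
[-0.88, 0.17, 0.0, 0.0]
[-0.89, 0.17, 0.0, 0.0]
[-0.88, 0.17, 0.0, 0.0]
[-0.89, 0.17, 0.0, 0.0]
[-0.88, 0.17, 0.0, 0.0]
end [478.25 289.36 232.91   3.03]
```

apply_moves([
  [[-0.3,0.06,0,0,0,0,1],[-0.6,0.12,0,0,0,0,1],[-0.89,0.17,0,0,0,0,1]],
])

```text
clock: 35.55
position: [519.0, -248.8, 232.8]
ee_rot: [-0.666, 0.746, 0.0, -0.0]
contact_force: [0.3, -0.2, -0.4]
gripper_width: 85.4
```

apply_moves([
  [[-0.3,0.06,0,0,0,0,1],[-0.6,0.12,0,0,0,0,1],[-0.89,0.17,0,0,0,0,1]],
])

```text
clock: 35.85
position: [512.2, -158.1, 233.0]
ee_rot: [-0.666, 0.746, 0.0, -0.0]
contact_force: [0.6, 0.3, 0.1]
gripper_width: 85.6
```

apply_moves([
  [[-0.3,0.06,0,0,0,0,1],[-0.6,0.12,0,0,0,0,1],[-0.88,0.17,0,0,0,0,1]],
])

```text
clock: 36.15
position: [505.3, -68.7, 233.0]
ee_rot: [-0.666, 0.746, 0.0, 0.0]
contact_force: [1.1, -0.3, 0.6]
gripper_width: 85.8
```

apply_moves([
  [[-0.3,0.06,0,0,0,0,1],[-0.6,0.12,0,0,0,0,1],[-0.89,0.17,0,0,0,0,1],[-0.89,0.17,0,0,0,0,1]],
])

```text
clock: 36.55
position: [498.8, 22.8, 233.2]
ee_rot: [-0.667, 0.745, -0.0, 0.0]
contact_force: [-0.2, 0.4, -0.1]
gripper_width: 85.3
```

```bash
python3 plan.py did '[[-0.89,0.17,0,0],[-0.89,0.17,0,0],[-0.88,0.17,0,0],[-0.89,0.17,0,0]]';  python3 - <<'E'
from h import *
q=shot('side','s16.png');p=shot('top','t16.png')
cv2.imwrite('pics/s16z.png',cv2.resize(q['img'][140:220,280:390,::-1],None,fx=6,fy=6,interpolation=cv2.INTER_CUBIC))
cv2.imwrite('pics/t16z.png',cv2.resize(p['img'][200:310,400:520,::-1],None,fx=5,fy=5,interpolation=cv2.INTER_CUBIC))
E
```

```text
cmd [498.99  20.29 232.91   3.03]
```

View pics/t16z.png

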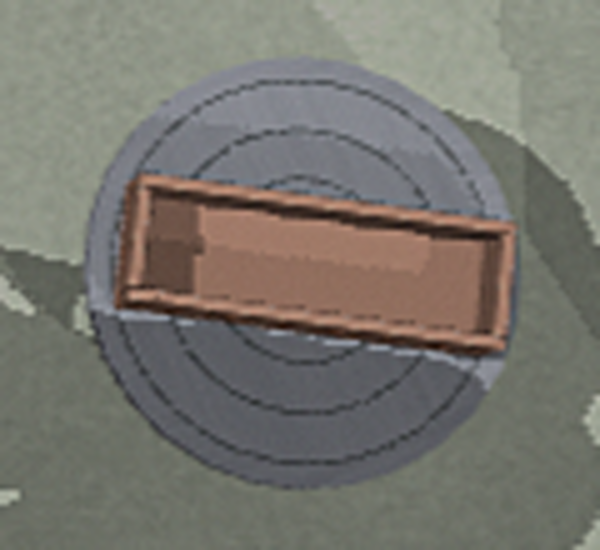

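View pics/s16z.png

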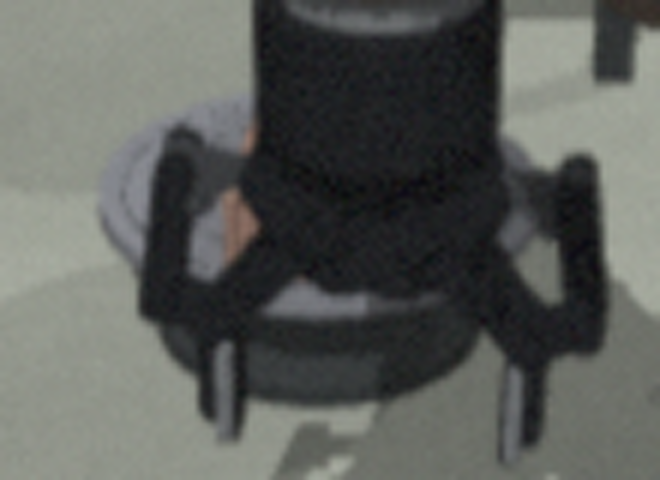

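```bash
python3 - <<'E'
from h import *
p=arm.get_image('top')
W=lambda x,y:(400+x/5-.4,200+y/5-.4)
C=np.array([atz(p,W(*c),108) for c in [(140,174),(518,222),(503,354),(118,305)]]);print(C.round(1),C.mean(0).round(1))
print(atz(p,W(304,270),70),atz(p,W(303,272.5),70))
E
python3 plan.py 478.25 289.4 229 3.0284
```

```text
[[ 565.  -259.3  108. ]
 [ 546.7 -428.4  108. ]
 [ 487.3 -420.3  108. ]
 [ 505.8 -249.1  108. ]] [ 526.2 -339.3  108. ]
[ 527.6567566  -341.47308367   70.        ] [ 526.4934694  -340.99692822   70.        ]
cmd [498.992  20.295 232.912   3.028]
[-0.88, 0.17, 0.01, 0.0]
[-0.89, 0.17, 0.01, 0.0]
[-0.88, 0.17, 0.02, 0.0]
end [478.25 289.36 228.91   3.03]
```

Tray centre is (526.2, -339.3) and wheel centre (527, -341), so about 2 mm off. It's flat. Now to the red pot.

apply_moves([
  [[-0.3,0.06,0,0,0,0,1],[-0.6,0.12,0,0,0,0,1],[-0.88,0.17,0.01,0,0,0,1]],
])

```text
clock: 37.0
position: [492.0, 109.5, 232.0]
ee_rot: [-0.665, 0.747, -0.0, 0.0]
contact_force: [0.9, 0.3, -0.4]
gripper_width: 85.3
```

apply_moves([
  [[-0.3,0.06,0,0,0,0,1],[-0.6,0.12,0,0,0,0,1],[-0.89,0.17,0.01,0,0,0,1]],
])

```text
clock: 37.3
position: [485.2, 200.2, 231.0]
ee_rot: [-0.665, 0.746, -0.0, 0.0]
contact_force: [0.6, 0.3, 0.2]
gripper_width: 85.6
```

apply_moves([
  [[-0.3,0.06,0,0,0,0,1],[-0.55,0.1,0,0,0,0,1],[-0.76,0.14,0,0,0,0,1],[-0.88,0.17,0.02,0,0,0,1],[-0.88,0.17,0.02,0,0,0,1],[-0.88,0.17,0.02,0,0,0,1]],
])

```text
clock: 37.9
position: [478.1, 288.4, 228.5]
ee_rot: [-0.666, 0.746, -0.0, -0.001]
contact_force: [-0.1, 0.0, 1.0]
gripper_width: 85.2
```

```bash
python3 plan.py did '[[-0.88,0.17,0.01,0],[-0.89,0.17,0.01,0],[-0.88,0.17,0.02,0]]';  python3 - <<'E'
from h import *
print(arm.read_state()['position'])
q=shot('side','s17.png')
E
```

```text
cmd [478.25 289.36 228.91   3.03]
[478.07849409 288.42343815 228.54357632]
```

View pics/s17.png

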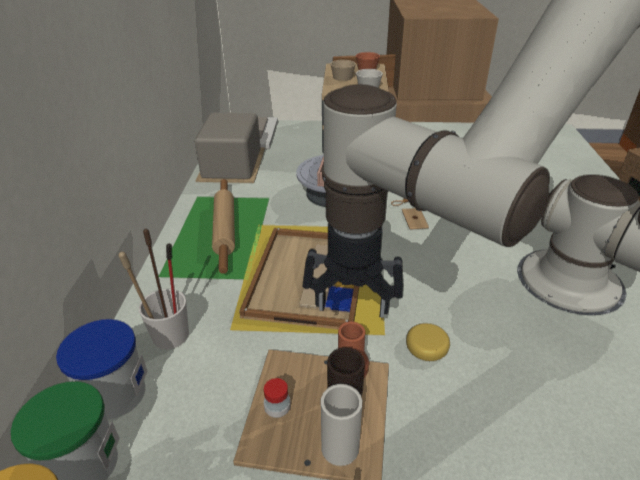

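Over the red pot at (351,340); descending and gripping.

apply_moves([
  [[0,0,0.2,0,0,0,1],[0,0,0.4,0,0,0,1],[0,0,0.6,0,0,0,1],[0,0,0.72,0,0,0,1],[0,0,0.79,0,0,0,1],[0,0,0.79,0,0,0,1],[0,0,0.79,0,0,0,1]],
])

```text
clock: 38.65
position: [478.5, 289.5, 150.6]
ee_rot: [-0.666, 0.746, -0.0, 0.001]
contact_force: [0.2, -0.3, 0.4]
gripper_width: 85.3
```

apply_moves([
  [[0,0,0,0,0,0,0.5],[0,0,0,0,0,0,0.2],[0,0,0,0,0,0,0],[0,0,0,0,0,0,-0.3],[0,0,0,0,0,0,-1],[0,0,0,0,0,0,-1],[0,0,0,0,0,0,-1]],
])

```text
clock: 39.35
position: [478.1, 289.7, 150.7]
ee_rot: [-0.666, 0.746, -0.0, 0.0]
contact_force: [-2.3, -0.2, 6.0]
gripper_width: 42.8
```

apply_moves([
  [[0,0,-0.1,0,0,0,-1],[0,0,-0.3,0,0,0,-1],[0,0,-0.55,0,0,0,-1],[0,0,-0.8,0,0,0,-1],[0,0,-0.8,0,0,0,-1]],
])

```text
clock: 39.85
position: [479.4, 290.5, 233.4]
ee_rot: [-0.666, 0.746, -0.0, 0.004]
contact_force: [-0.0, -0.0, -2.0]
gripper_width: 43.0
```

```bash
python3 plan.py did '[[0,0,0.79,0],[0,0,-0.8,0]]' 531.3 -49.2 230 3.0284
```

```text
cmd [478.25  289.359 229.912   3.028]
[0.83, -0.23, 0.0, 0.0]
[0.82, -0.23, 0.0, 0.0]
[0.83, -0.22, 0.0, 0.0]
[0.82, -0.23, 0.0, 0.0]
end [531.39 -48.81 229.91   3.03]
```

apply_moves([
  [[0.12,-0.03,0,0,0,0,-1],[0.34,-0.09,0,0,0,0,-1],[0.58,-0.16,0,0,0,0,-1],[0.83,-0.23,0,0,0,0,-1]],
])

```text
clock: 40.25
position: [490.6, 202.3, 227.8]
ee_rot: [-0.666, 0.746, 0.0, -0.002]
contact_force: [0.7, -0.2, -3.5]
gripper_width: 42.7
```

apply_moves([
  [[0.27,-0.08,0,0,0,0,-1],[0.54,-0.15,0,0,0,0,-1],[0.82,-0.23,0,0,0,0,-1]],
])

```text
clock: 40.55
position: [503.9, 118.1, 227.8]
ee_rot: [-0.666, 0.746, 0.001, -0.002]
contact_force: [0.4, -0.3, -2.6]
gripper_width: 42.9
```

apply_moves([
  [[0.27,-0.08,0,0,0,0,-1],[0.54,-0.15,0,0,0,0,-1],[0.83,-0.22,0,0,0,0,-1]],
])

```text
clock: 40.85
position: [516.4, 33.3, 227.9]
ee_rot: [-0.666, 0.746, 0.001, -0.002]
contact_force: [0.4, 0.4, -2.3]
gripper_width: 43.1
```

apply_moves([
  [[0.27,-0.08,0,0,0,0,-1],[0.52,-0.15,0,0,0,0,-1],[0.72,-0.2,0,0,0,0,-1],[0.82,-0.23,0,0,0,0,-1],[0.82,-0.23,0,0,0,0,-1]],
])

```text
clock: 41.35
position: [530.5, -50.1, 228.5]
ee_rot: [-0.665, 0.747, 0.001, -0.001]
contact_force: [-0.4, -0.8, -2.8]
gripper_width: 42.9
```

apply_moves([
  [[0,0,0.18,0,0,0,-1],[0,0,0.36,0,0,0,-1],[0,0,0.52,0,0,0,-1],[0,0,0.64,0,0,0,-1],[0,0,0.71,0,0,0,-1],[0,0,0.75,0,0,0,-1],[0,0,0.75,0,0,0,-1],[0,0,0.75,0,0,0,-1]],
])

```text
clock: 42.15
position: [531.7, -48.6, 155.5]
ee_rot: [-0.666, 0.746, -0.0, 0.0]
contact_force: [-0.1, 0.5, -2.8]
gripper_width: 42.8
```

```bash
python3 plan.py did '[[0.83,-0.23,0,0],[0.82,-0.23,0,0],[0.83,-0.22,0,0],[0.82,-0.23,0,0],[0,0,0.75,0]]';  python3 - <<'E'
from h import *
print(arm.read_state()['position'])
q=shot('side','s18.png')
cv2.imwrite('pics/s18z.png',cv2.resize(q['img'][130:330,200:420,::-1],None,fx=3,fy=3,interpolation=cv2.INTER_CUBIC))
E
```

```text
cmd [531.39 -48.81 154.91   3.03]
[531.69992605 -48.59800628 155.46359904]
```

View pics/s18z.png

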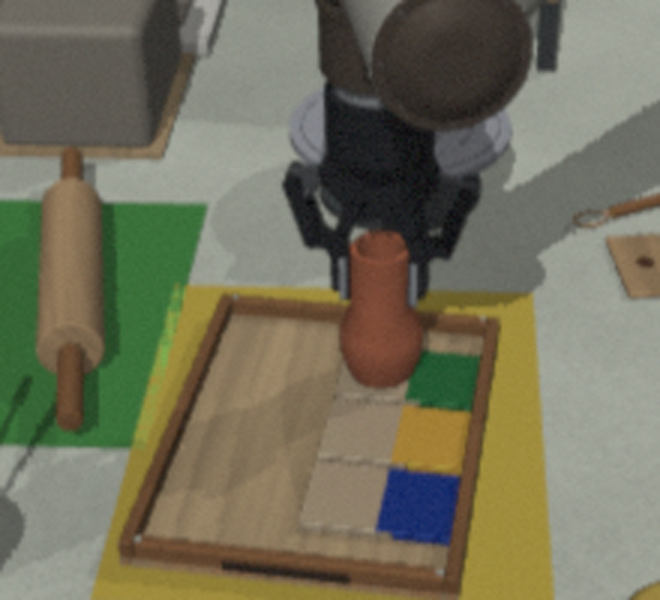

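Above the green tile, hanging about 2 mm up. Lowering to contact.

apply_moves([
  [[0,0,0.01,0,0,0,-1],[0,0,0.02,0,0,0,-1],[0,0,0.02,0,0,0,-1]],
])

```text
clock: 42.5
position: [531.6, -48.7, 153.7]
ee_rot: [-0.666, 0.746, -0.0, 0.0]
contact_force: [-1.5, 0.4, 3.2]
gripper_width: 43.0
```

apply_moves([
  [[0,0,0.01,0,0,0,-1],[0,0,0.01,0,0,0,-1]],
])

```text
clock: 42.7
position: [531.6, -48.8, 153.7]
ee_rot: [-0.666, 0.746, -0.001, 0.0]
contact_force: [-3.8, 1.9, 8.6]
gripper_width: 43.0
```

apply_moves([
  [[0,0,0,0,0,0,-0.4],[0,0,0,0,0,0,0],[0,0,0,0,0,0,0.6],[0,0,0,0,0,0,1],[0,0,0,0,0,0,1],[0,0,0,0,0,0,1]],
])

```text
clock: 43.3
position: [531.3, -48.7, 151.7]
ee_rot: [-0.666, 0.746, 0.0, -0.0]
contact_force: [0.1, -0.0, 0.1]
gripper_width: 85.1
```

apply_moves([
  [[0,0,-0.2,0,0,0,1],[0,0,-0.5,0,0,0,1],[0,0,-0.8,0,0,0,1],[0,0,-0.8,0,0,0,1]],
])

```text
clock: 43.7
position: [533.6, -48.6, 236.2]
ee_rot: [-0.666, 0.746, -0.003, 0.004]
contact_force: [0.8, 0.2, 0.5]
gripper_width: 85.4
```

```bash
python3 plan.py did '[[0,0,0.03,0],[0,0,-0.8,0]]' 485 357 232 3.0284
```

```text
cmd [531.394 -48.807 231.912   3.028]
[-0.8, 0.18, 0.0, 0.0]
[-0.79, 0.18, 0.0, 0.0]
[-0.8, 0.19, 0.0, 0.0]
[-0.79, 0.18, 0.0, 0.0]
[-0.8, 0.19, 0.0, 0.0]
end [484.94 357.04 231.91   3.03]
```

apply_moves([
  [[-0.27,0.06,0,0,0,0,1],[-0.53,0.12,0,0,0,0,1],[-0.8,0.18,0,0,0,0,1]],
])

```text
clock: 44.0
position: [522.0, 33.4, 231.3]
ee_rot: [-0.666, 0.746, 0.0, -0.0]
contact_force: [0.6, 0.4, -0.2]
gripper_width: 85.3
```

apply_moves([
  [[-0.27,0.06,0,0,0,0,1],[-0.53,0.12,0,0,0,0,1],[-0.79,0.18,0,0,0,0,1]],
])

```text
clock: 44.3
position: [513.0, 114.3, 231.2]
ee_rot: [-0.666, 0.746, 0.0, -0.001]
contact_force: [0.4, 0.4, 0.1]
gripper_width: 85.5
```

apply_moves([
  [[-0.27,0.06,0,0,0,0,1],[-0.53,0.12,0,0,0,0,1],[-0.8,0.19,0,0,0,0,1]],
])

```text
clock: 44.6
position: [503.2, 195.9, 231.1]
ee_rot: [-0.666, 0.746, 0.0, -0.001]
contact_force: [0.2, 0.2, 0.3]
gripper_width: 85.4
```

apply_moves([
  [[-0.27,0.06,0,0,0,0,1],[-0.53,0.12,0,0,0,0,1],[-0.79,0.18,0,0,0,0,1]],
])

```text
clock: 44.9
position: [494.1, 276.4, 231.1]
ee_rot: [-0.666, 0.746, 0.0, -0.001]
contact_force: [0.2, 0.4, 1.2]
gripper_width: 85.2
```

apply_moves([
  [[-0.27,0.06,0,0,0,0,1],[-0.5,0.12,0,0,0,0,1],[-0.7,0.17,0,0,0,0,1],[-0.8,0.19,0,0,0,0,1],[-0.8,0.19,0,0,0,0,1]],
])

```text
clock: 45.4
position: [484.6, 358.0, 231.3]
ee_rot: [-0.667, 0.745, -0.0, -0.0]
contact_force: [0.5, -0.6, -0.3]
gripper_width: 85.8
```

```bash
python3 plan.py did '[[-0.8,0.18,0,0],[-0.79,0.18,0,0],[-0.8,0.19,0,0],[-0.79,0.18,0,0],[-0.8,0.19,0,0]]';  python3 - <<'E'
from h import *
print(arm.read_state()['position'])
q=shot('side','s19.png');p=shot('top','t19.png')
cv2.imwrite('pics/t19z.png',cv2.resize(p['img'][170:310,230:395,::-1],None,fx=4.5,fy=4.2,interpolation=cv2.INTER_CUBIC))
E
```

```text
cmd [484.94 357.04 231.91   3.03]
[484.57083916 358.00140761 231.34068481]
```

View pics/s19.png

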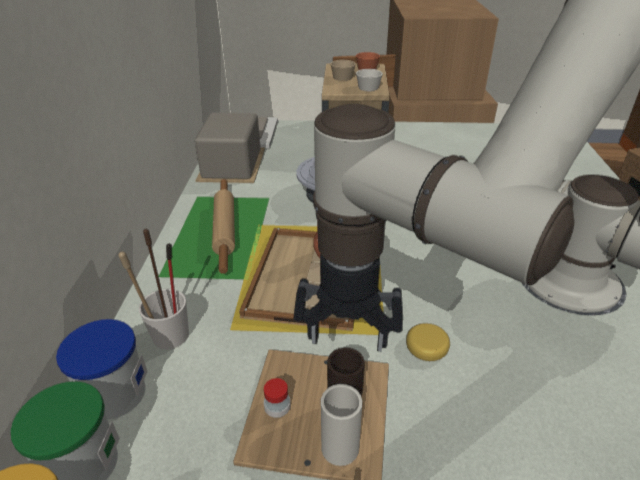

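View pics/t19z.png

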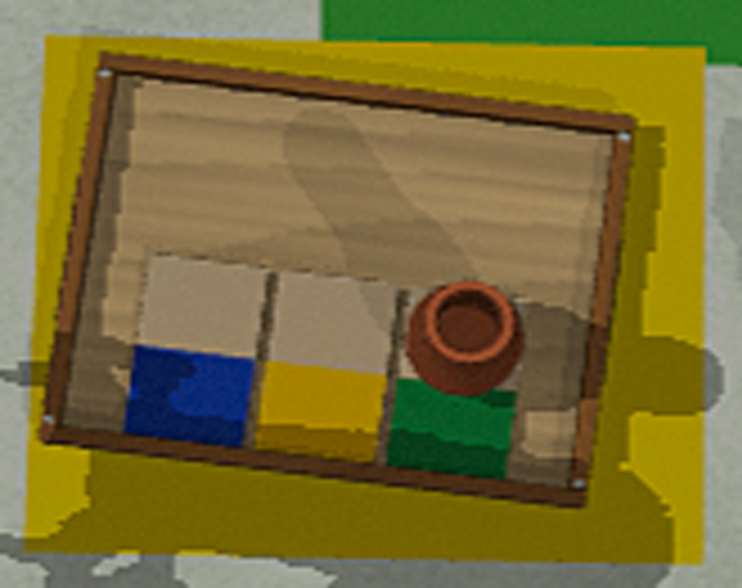

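Red stands upright and centred on the green tile (rim centre 531.6,-48.8 against tile centre 531.1,-49.3). Now the dark pot.

apply_moves([
  [[0,0,0.2,0,0,0,1],[0,0,0.4,0,0,0,1],[0,0,0.6,0,0,0,1],[0,0,0.72,0,0,0,1],[0,0,0.79,0,0,0,1],[0,0,0.79,0,0,0,1],[0,0,0.79,0,0,0,1]],
])

```text
clock: 46.2
position: [485.2, 357.2, 153.7]
ee_rot: [-0.666, 0.746, -0.0, 0.001]
contact_force: [0.5, 0.3, -0.0]
gripper_width: 85.4
```

apply_moves([
  [[0,0,0,0,0,0,0.5],[0,0,0,0,0,0,0.2],[0,0,0,0,0,0,0],[0,0,0,0,0,0,-1],[0,0,0,0,0,0,-1],[0,0,0,0,0,0,-1]],
])

```text
clock: 46.8
position: [485.3, 357.6, 154.2]
ee_rot: [-0.666, 0.746, -0.0, 0.001]
contact_force: [0.3, -0.2, 5.3]
gripper_width: 55.6
```

apply_moves([
  [[0,0,-0.1,0,0,0,-1],[0,0,-0.3,0,0,0,-1],[0,0,-0.55,0,0,0,-1],[0,0,-0.8,0,0,0,-1],[0,0,-0.8,0,0,0,-1]],
])

```text
clock: 47.3
position: [485.6, 358.1, 236.2]
ee_rot: [-0.666, 0.746, 0.0, 0.003]
contact_force: [-0.1, 0.7, -2.3]
gripper_width: 55.9
```

```bash
python3 plan.py did '[[0,0,0.79,0],[0,0,-0.8,0]]' 539.1 20.5 233 3.0284
```

```text
cmd [484.937 357.037 232.912   3.028]
[0.82, -0.23, 0.0, 0.0]
[0.82, -0.23, 0.0, 0.0]
[0.82, -0.23, 0.0, 0.0]
[0.82, -0.23, 0.0, 0.0]
end [539.3   20.74 232.91   3.03]
```

apply_moves([
  [[0.12,-0.03,0,0,0,0,-1],[0.34,-0.09,0,0,0,0,-1],[0.58,-0.16,0,0,0,0,-1],[0.82,-0.23,0,0,0,0,-1]],
])

```text
clock: 47.7
position: [497.2, 270.8, 230.3]
ee_rot: [-0.666, 0.746, 0.0, -0.003]
contact_force: [0.4, -0.6, -2.9]
gripper_width: 55.8
```

apply_moves([
  [[0.27,-0.08,0,0,0,0,-1],[0.54,-0.15,0,0,0,0,-1],[0.82,-0.23,0,0,0,0,-1]],
])

```text
clock: 48.0
position: [510.6, 186.6, 230.5]
ee_rot: [-0.666, 0.746, 0.001, -0.003]
contact_force: [0.1, -0.6, -4.0]
gripper_width: 55.8
```

apply_moves([
  [[0.27,-0.08,0,0,0,0,-1],[0.54,-0.15,0,0,0,0,-1],[0.82,-0.23,0,0,0,0,-1]],
])

```text
clock: 48.3
position: [524.0, 102.7, 230.6]
ee_rot: [-0.666, 0.746, 0.001, -0.002]
contact_force: [-0.3, -0.1, -3.2]
gripper_width: 55.6
```

apply_moves([
  [[0.2,-0.05,0,0,0,0,-1],[0.4,-0.11,0,0,0,0,-1],[0.58,-0.16,0,0,0,0,-1],[0.72,-0.2,0,0,0,0,-1],[0.8,-0.22,0,0,0,0,-1],[0.82,-0.23,0,0,0,0,-1],[0.82,-0.23,0,0,0,0,-1]],
])

```text
clock: 49.0
position: [539.1, 20.8, 232.5]
ee_rot: [-0.666, 0.746, 0.0, -0.0]
contact_force: [0.7, -0.5, -3.3]
gripper_width: 55.5
```

apply_moves([
  [[0,0,0.14,0,0,0,-1],[0,0,0.28,0,0,0,-1],[0,0,0.42,0,0,0,-1],[0,0,0.55,0,0,0,-1],[0,0,0.65,0,0,0,-1],[0,0,0.71,0,0,0,-1],[0,0,0.75,0,0,0,-1],[0,0,0.75,0,0,0,-1],[0,0,0.75,0,0,0,-1]],
])

```text
clock: 49.9
position: [539.5, 21.0, 158.3]
ee_rot: [-0.666, 0.746, -0.0, 0.0]
contact_force: [0.8, -0.6, -3.0]
gripper_width: 55.2
```

```bash
python3 plan.py did '[[0.82,-0.23,0,0],[0.82,-0.23,0,0],[0.82,-0.23,0,0],[0.82,-0.23,0,0],[0,0,0.75,0]]';  python3 - <<'E'
from h import *
print(arm.read_state()['position'])
q=shot('side','s20.png')
cv2.imwrite('pics/s20z.png',cv2.resize(q['img'][130:330,200:420,::-1],None,fx=3,fy=3,interpolation=cv2.INTER_CUBIC))
E
```

```text
cmd [539.3   20.74 157.91   3.03]
[539.45893052  20.95173382 158.32057179]
```

View pics/s20z.png

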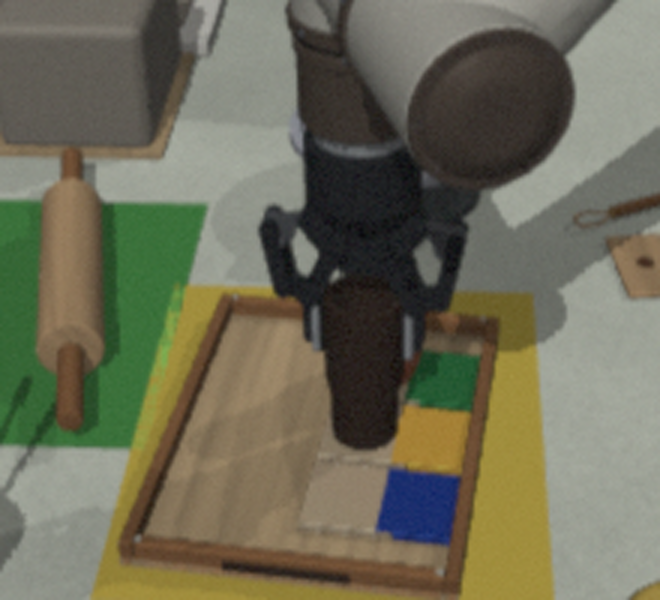

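apply_moves([
  [[0,0,0.01,0,0,0,-1],[0,0,0.02,0,0,0,-1],[0,0,0.02,0,0,0,-1]],
])

```text
clock: 50.25
position: [539.5, 20.8, 157.2]
ee_rot: [-0.666, 0.746, -0.0, 0.0]
contact_force: [-3.1, 0.9, 4.4]
gripper_width: 55.6
```

apply_moves([
  [[0,0,0.01,0,0,0,-1],[0,0,0.01,0,0,0,-1]],
])

```text
clock: 50.45
position: [539.6, 20.9, 157.1]
ee_rot: [-0.666, 0.746, -0.001, 0.0]
contact_force: [-3.2, 0.3, 10.4]
gripper_width: 55.5
```

apply_moves([
  [[0,0,0,0,0,0,-0.2],[0,0,0,0,0,0,0.3],[0,0,0,0,0,0,0.6],[0,0,0,0,0,0,1],[0,0,0,0,0,0,1],[0,0,0,0,0,0,1]],
])

```text
clock: 51.05
position: [539.3, 20.8, 154.7]
ee_rot: [-0.666, 0.746, -0.0, -0.0]
contact_force: [0.1, 0.1, 0.3]
gripper_width: 85.1
```

apply_moves([
  [[0,0,-0.2,0,0,0,1],[0,0,-0.5,0,0,0,1],[0,0,-0.75,0,0,0,1],[0,0,-0.75,0,0,0,1]],
])

```text
clock: 51.45
position: [541.1, 21.2, 233.6]
ee_rot: [-0.666, 0.746, -0.002, 0.003]
contact_force: [0.2, 0.9, -0.2]
gripper_width: 85.6
```

```bash
python3 plan.py did '[[0,0,0.03,0],[0,0,-0.75,0]]' 491.5 423.6 230 3.0284
```

```text
cmd [539.3    20.745 229.912   3.028]
[-0.99, 0.23, 0.0, 0.0]
[-0.99, 0.23, 0.0, 0.0]
[-0.98, 0.23, 0.0, 0.0]
[-0.99, 0.24, 0.0, 0.0]
end [491.51 423.72 229.91   3.03]
```

apply_moves([
  [[-0.33,0.07,0,0,0,0,1],[-0.66,0.15,0,0,0,0,1],[-0.99,0.23,0,0,0,0,1]],
])

```text
clock: 51.75
position: [527.0, 122.5, 229.1]
ee_rot: [-0.666, 0.746, 0.0, -0.001]
contact_force: [0.1, 0.3, -0.1]
gripper_width: 85.4
```

apply_moves([
  [[-0.33,0.07,0,0,0,0,1],[-0.66,0.15,0,0,0,0,1],[-0.99,0.23,0,0,0,0,1]],
])

```text
clock: 52.05
position: [515.2, 223.9, 229.0]
ee_rot: [-0.666, 0.746, 0.0, -0.001]
contact_force: [1.2, 0.1, 1.2]
gripper_width: 85.6
```

apply_moves([
  [[-0.33,0.07,0,0,0,0,1],[-0.66,0.15,0,0,0,0,1],[-0.98,0.23,0,0,0,0,1]],
])

```text
clock: 52.35
position: [503.4, 324.0, 228.9]
ee_rot: [-0.666, 0.746, 0.0, -0.001]
contact_force: [-0.0, 0.1, 0.1]
gripper_width: 85.2
```

apply_moves([
  [[-0.33,0.07,0,0,0,0,1],[-0.62,0.15,0,0,0,0,1],[-0.86,0.2,0,0,0,0,1],[-0.99,0.24,0,0,0,0,1],[-0.99,0.24,0,0,0,0,1]],
])

```text
clock: 52.85
position: [490.8, 424.9, 228.7]
ee_rot: [-0.667, 0.745, -0.0, -0.001]
contact_force: [0.4, -0.1, -0.8]
gripper_width: 85.1
```

```bash
python3 plan.py did '[[-0.99,0.23,0,0],[-0.99,0.23,0,0],[-0.98,0.23,0,0],[-0.99,0.24,0,0]]';  python3 - <<'E'
from h import *
print(arm.read_state()['position'])
q=shot('side','s21.png');p=shot('top','t21.png')
cv2.imwrite('pics/t21z.png',cv2.resize(p['img'][170:310,230:395,::-1],None,fx=4.5,fy=4.2,interpolation=cv2.INTER_CUBIC))
E
```

```text
cmd [491.51 423.72 229.91   3.03]
[490.76103773 424.91157603 228.68427707]
```

View pics/s21.png

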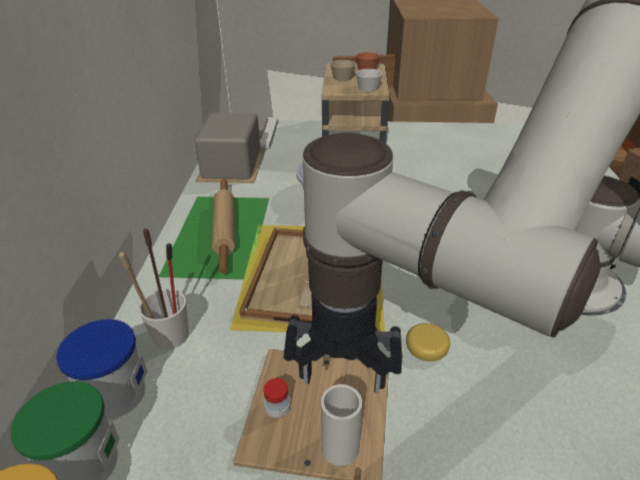

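View pics/t21z.png

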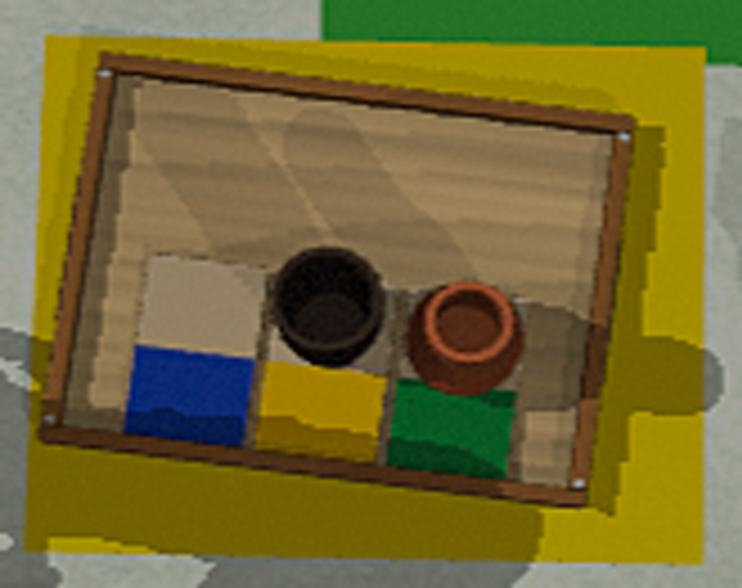

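Dark (329,305) and red (469,322) both stand upright on their tiles. Last, the white pot (341,425 in the side view).

apply_moves([
  [[0,0,0.2,0,0,0,1],[0,0,0.4,0,0,0,1],[0,0,0.6,0,0,0,1],[0,0,0.74,0,0,0,1],[0,0,0.81,0,0,0,1],[0,0,0.81,0,0,0,1],[0,0,0.81,0,0,0,1]],
])

```text
clock: 53.65
position: [491.8, 423.9, 149.7]
ee_rot: [-0.666, 0.746, -0.0, 0.001]
contact_force: [0.5, -0.0, -0.7]
gripper_width: 85.3
```

apply_moves([
  [[0,0,0,0,0,0,0.5],[0,0,0,0,0,0,0.2],[0,0,0,0,0,0,0],[0,0,0,0,0,0,-1],[0,0,0,0,0,0,-1],[0,0,0,0,0,0,-1]],
])

```text
clock: 54.25
position: [491.5, 424.3, 150.1]
ee_rot: [-0.666, 0.746, 0.0, 0.001]
contact_force: [-2.6, 0.6, 5.6]
gripper_width: 55.9
```

apply_moves([
  [[0,0,-0.1,0,0,0,-1],[0,0,-0.3,0,0,0,-1],[0,0,-0.55,0,0,0,-1],[0,0,-0.8,0,0,0,-1],[0,0,-0.8,0,0,0,-1]],
])

```text
clock: 54.75
position: [492.4, 424.8, 232.5]
ee_rot: [-0.666, 0.746, 0.0, 0.003]
contact_force: [0.9, -0.4, -2.2]
gripper_width: 55.8
```

```bash
python3 plan.py did '[[0,0,0.81,0],[0,0,-0.8,0]]' 547.2 90.2 229 3.0284
```

```text
cmd [491.511 423.721 228.912   3.028]
[0.81, -0.23, 0.0, 0.0]
[0.81, -0.23, 0.0, 0.0]
[0.82, -0.24, 0.0, 0.0]
[0.81, -0.23, 0.0, 0.0]
end [547.21  90.3  228.91   3.03]
```

apply_moves([
  [[0.12,-0.03,0,0,0,0,-1],[0.34,-0.09,0,0,0,0,-1],[0.58,-0.16,0,0,0,0,-1],[0.81,-0.23,0,0,0,0,-1]],
])

```text
clock: 55.15
position: [504.0, 338.2, 226.2]
ee_rot: [-0.666, 0.746, 0.0, -0.003]
contact_force: [0.2, 0.7, -2.1]
gripper_width: 56.1
```

apply_moves([
  [[0.27,-0.08,0,0,0,0,-1],[0.54,-0.15,0,0,0,0,-1],[0.81,-0.23,0,0,0,0,-1]],
])

```text
clock: 55.45
position: [517.6, 255.0, 226.4]
ee_rot: [-0.666, 0.746, 0.0, -0.003]
contact_force: [-0.2, -0.2, -2.4]
gripper_width: 55.5
```

apply_moves([
  [[0.27,-0.08,0,0,0,0,-1],[0.54,-0.15,0,0,0,0,-1],[0.82,-0.24,0,0,0,0,-1]],
])

```text
clock: 55.75
position: [531.9, 171.0, 226.6]
ee_rot: [-0.666, 0.746, 0.001, -0.002]
contact_force: [0.6, 0.9, -2.3]
gripper_width: 55.9
```

apply_moves([
  [[0.2,-0.05,0,0,0,0,-1],[0.4,-0.11,0,0,0,0,-1],[0.58,-0.16,0,0,0,0,-1],[0.72,-0.2,0,0,0,0,-1],[0.79,-0.22,0,0,0,0,-1],[0.81,-0.23,0,0,0,0,-1],[0.81,-0.23,0,0,0,0,-1]],
])

```text
clock: 56.45
position: [547.0, 90.3, 228.6]
ee_rot: [-0.666, 0.746, 0.0, -0.0]
contact_force: [0.2, -0.1, -1.7]
gripper_width: 56.1
```

apply_moves([
  [[0,0,0.14,0,0,0,-1],[0,0,0.28,0,0,0,-1],[0,0,0.42,0,0,0,-1],[0,0,0.55,0,0,0,-1],[0,0,0.65,0,0,0,-1],[0,0,0.71,0,0,0,-1],[0,0,0.75,0,0,0,-1],[0,0,0.75,0,0,0,-1],[0,0,0.75,0,0,0,-1]],
])

```text
clock: 57.35
position: [547.4, 90.6, 154.4]
ee_rot: [-0.666, 0.746, -0.0, 0.0]
contact_force: [-0.7, -0.3, -2.9]
gripper_width: 55.9
```

```bash
python3 plan.py did '[[0.81,-0.23,0,0],[0.81,-0.23,0,0],[0.82,-0.24,0,0],[0.81,-0.23,0,0],[0,0,0.75,0]]';  python3 - <<'E'
from h import *
print(arm.read_state()['position'])
q=shot('side','s22.png')
cv2.imwrite('pics/s22z.png',cv2.resize(q['img'][130:330,200:420,::-1],None,fx=3,fy=3,interpolation=cv2.INTER_CUBIC))
E
```

```text
cmd [547.21  90.3  153.91   3.03]
[547.36795823  90.55889317 154.35805878]
```

View pics/s22z.png

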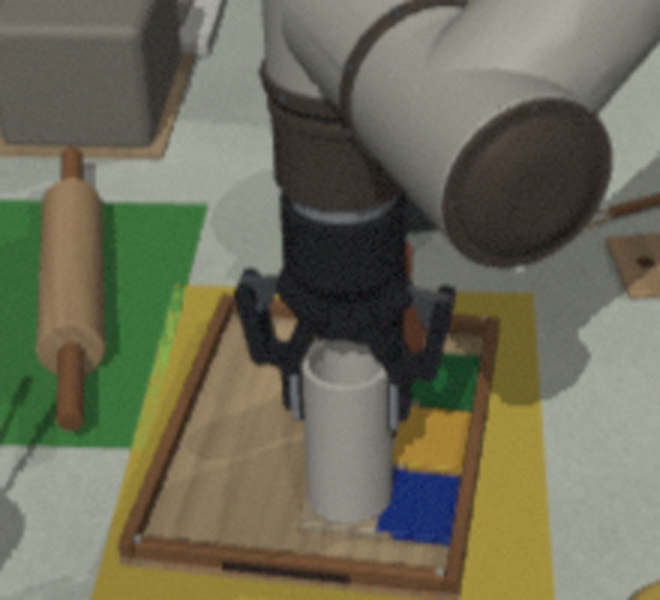

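apply_moves([
  [[0,0,0.01,0,0,0,-1],[0,0,0.02,0,0,0,-1],[0,0,0.02,0,0,0,-1]],
])

```text
clock: 57.7
position: [547.3, 90.4, 153.1]
ee_rot: [-0.666, 0.746, -0.0, 0.0]
contact_force: [-2.2, 0.4, 3.7]
gripper_width: 56.0
```

apply_moves([
  [[0,0,0.01,0,0,0,-1],[0,0,0.01,0,0,0,-1]],
])

```text
clock: 57.9
position: [547.3, 90.5, 153.1]
ee_rot: [-0.666, 0.746, -0.0, 0.001]
contact_force: [-4.8, 0.1, 10.2]
gripper_width: 56.2
```

Release, lift 80 mm, and back off to the side to look.

apply_moves([
  [[0,0,0,0,0,0,-0.2],[0,0,0,0,0,0,0.3],[0,0,0,0,0,0,0.6],[0,0,0,0,0,0,1],[0,0,0,0,0,0,1],[0,0,0,0,0,0,1]],
])

```text
clock: 58.5
position: [547.1, 90.3, 150.7]
ee_rot: [-0.666, 0.746, 0.0, -0.0]
contact_force: [0.4, 0.1, -1.2]
gripper_width: 85.0
```

apply_moves([
  [[0,0,-0.2,0,0,0,1],[0,0,-0.5,0,0,0,1],[0,0,-0.8,0,0,0,1],[0,0,-0.8,0,0,0,1]],
])

```text
clock: 58.9
position: [549.3, 91.1, 235.4]
ee_rot: [-0.666, 0.746, -0.002, 0.004]
contact_force: [0.5, 0.0, -0.0]
gripper_width: 85.7
```

apply_moves([
  [[-0.3,0.25,-0.2,0,0,0,1],[-0.6,0.5,-0.4,0,0,0,1],[-0.9,0.75,-0.6,0,0,0,1],[-0.9,0.9,-0.6,0,0,0,1]],
])

```text
clock: 59.3
position: [467.9, 193.1, 293.2]
ee_rot: [-0.667, 0.745, -0.0, 0.003]
contact_force: [0.1, 1.1, -0.2]
gripper_width: 85.5
```

apply_moves([
  [[-0.2,0,0,0,0,0,1],[-0.5,0,0,0,0,0,1],[-0.8,0,0,0,0,0,1],[-0.9,0,0,0,0,0,1],[-0.9,0,0,0,0,0,1],[-0.9,0,0,0,0,0,1]],
])

```text
clock: 59.9
position: [477.8, 278.6, 289.9]
ee_rot: [-0.666, 0.746, -0.0, -0.001]
contact_force: [-0.0, -0.7, 0.0]
gripper_width: 85.6
```

Run:
```python
from h import *
print(arm.read_state()['position'])
q=shot('side','s23.png');p=shot('top','t23.png')
cv2.imwrite('pics/t23z.png',cv2.resize(p['img'][170:310,230:395,::-1],None,fx=4.5,fy=4.2,interpolation=cv2.INTER_CUBIC))
```

```text
[477.80672478 278.61303904 289.94613891]
```

View pics/s23.png

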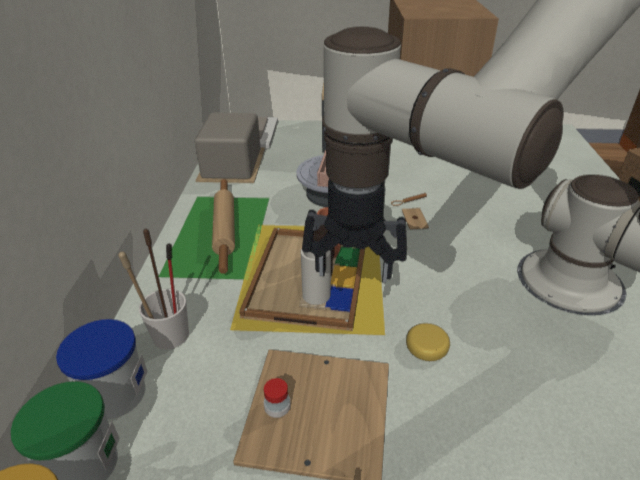

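View pics/t23z.png

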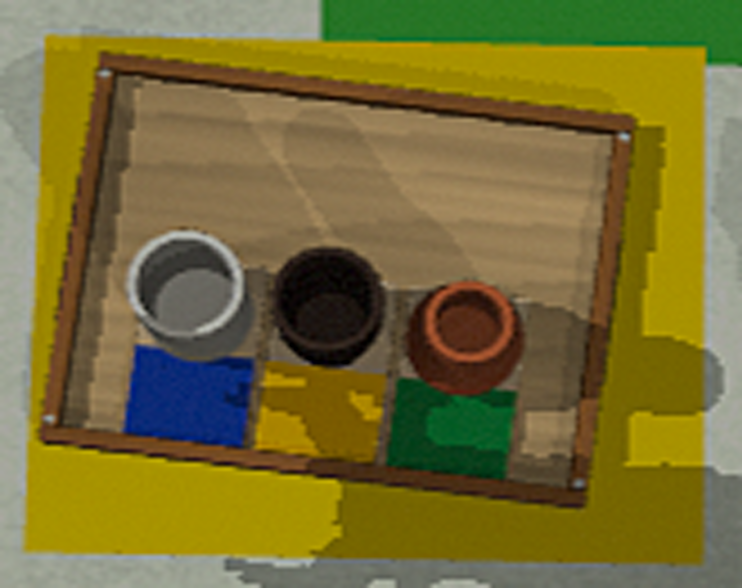

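View pics/t23.png

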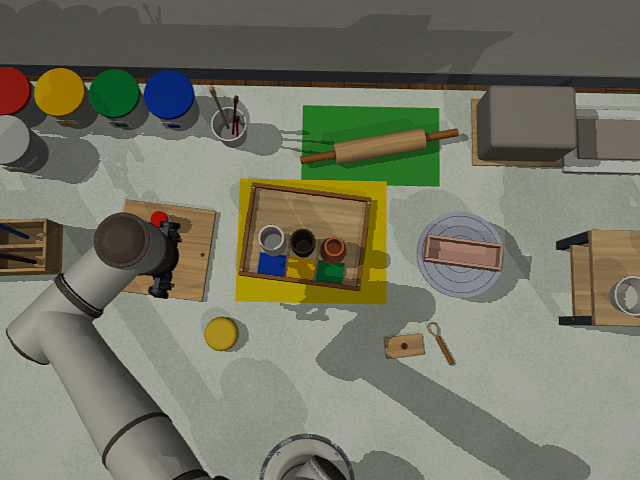

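The top view shows white (271,240), dark (303,243) and red (333,249) upright on the blue, amber and green tiles. The tray lies on the wheel at (462,253), the jar is in place, and the robot is clear. Handing in.

Run:
```python
from h import *
print(arm.job_done())
```

```text
the job is handed in; nothing more can be done
None
```

The job is done and handed in at about 60 s of the 144 s allowed. I moved the three pots upright onto the bat, put the pen tray on the banding wheel, and put each pot back on its own tile. Then I opened the gripper and moved it clear.

**Last checks:**
- **Pots:** in the final top view all three stand upright on their tiles (white on blue, dark on amber, red on green). I measured the red pot at about 0.5 mm from its tile centre. For white and dark I checked only the pictures and the commanded positions.
- **Pen tray:** it lies flat, about 2 mm from the wheel centre by the top camera.
- **Jar:** the side view shows it standing on the bat as before.
- **Forces:** the highest reading at the end of any move was about 12 N, and the readings taken after letting go were near zero.

**Disagreements:**
- **Cameras:** the two cameras differed by 1–4 mm, so I used values in between.
- **Glaze edge:** the glaze looked about 10 mm longer than described, so it reaches into the 64 mm bare square. I placed the pots by the described tile centre, which matches where they started, not by the visible glaze edge.
- **Network marks:** the network's position marks were off by up to about 12 mm on the pots. I relied on rim and corner positions read from the pictures instead.

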